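# Set out the cheese tasting on the gingham mat

## Task

Set out the cheeses on the checked mat: stand the red-waxed wheel in the middle of the slate, and the pale cheese block in the middle of the round wooden plate with the glass dome then set centred over it (lower the dome, never let it drop). Put the white dish midway between plate and slate, at the middle of the mat, and the amber jar straight behind the dish (on the side away from the robot, on the mat's centre line), leaving a gap of about 3 cm between them. Leave everything upright and let go, and do not knock over the pepper mill or the oil bottle.

Things in the scene. Friction and masses are not known exactly. Their poses are not given: they have to be found in the camera images.
- mat: red-and-white checked flat place mat, fixed, 250 mm deep (x), 500 mm wide (y), under 1 mm thick: things on it stand at z = 0. Origin: its middle. Its x axis points away from the robot (behind), within 0.25 rad of world x, its y left. Plate and slate lie on it, centres 145 mm either side of its middle along its y; which is left varies
- plate: round flat wooden plate, light wood with a darker ring near the edge, 170 mm in diameter, 12 mm high, flat on top, fixed. Origin: centre of its underside, at table height
- slate: flat rectangular dark grey slate board, 130 mm deep (x) by 170 mm wide (y), 8 mm high, fixed. Origin: centre of its underside, at table height; its axes lie along the mat's
- block: pale yellow block of hard cheese with a tan rind on one end, 50 mm long (x), 36 mm wide (y), 32 mm high, about 70 g. Origin: centre of its underside (z up); the rind is at +x
- wheel: small round cheese in red wax, an upright disc 54 mm in diameter, 34 mm high, about 85 g, rounded edges. Origin: centre of its underside (z up)
- dome: clear glass cheese dome, open underneath, outside 120 mm in diameter (inside 112 mm) and 70 mm high, the inside 65 mm high in the middle and narrowing above 36 mm; on top a dark wooden round knob to lift it by, 24 mm in diameter, from 74 to 98 mm above the rim. About 250 g. Origin: centre of its open underside, at rim level (z up)
- dish: small empty white ceramic dish (ramekin), round, outside 60 mm in diameter, straight-sided, 36 mm high, wall 4 mm, about 110 g. Origin: centre of its underside (z up)
- jar: closed round amber glass jar with a brass-coloured lid, 56 mm in diameter, 70 mm high, about 180 g. Origin: centre of its underside (z up)
- mill: dark wooden pepper mill, 145 mm tall, foot 52 mm in diameter, loose, stands at the left or right side; not to be knocked over. Origin: centre of its underside
- oil: green glass oil bottle with a black cap and pale label, 160 mm tall, 54 mm in diameter, loose, stands on the other side from the pepper mill; not to be knocked over. Origin: centre of its underside
Mind the look-alikes: they are no part of the job. Of the things that look like the plate, the smaller one is meant. There is more than one size of the wheel; the one meant has the size given above.

How it is judged (in metres and radians):
At the end, for the whole second after the job is handed in: Block and dome flat on the plate, each within 12 mm of its centre; wheel flat on the slate, within 15 mm; dish upright within 15 mm of the mat's middle; jar upright beyond it, within 15 mm of the mat's centre line, centres 73 to 103 mm apart; all released, at rest (horizontal distance between each of block, dome and plate below 0.012 m and height (world z) of block between 0.009 and 0.017 m and angle between each of block, wheel, dish, jar's own z axis and vertical below 0.12 rad and height (world z) of dome between 0.009 and 0.017 m and angle between dome's own z axis and vertical below 0.08 rad and horizontal distance between wheel and slate below 0.015 m and height (world z) of wheel between 0.005 and 0.013 m and horizontal distance between dish and mat below 0.015 m and height (world z) of each of dish, jar below 0.005 m and horizontal distance between jar and dish between 0.073 and 0.103 m and x of jar in the frame of mat above 0.03 m and y of jar in the frame of mat between -0.015 and 0.015 m and linear speed of each of block, dome, wheel, dish, jar below 0.02 m/s and angular speed of each of block, dome, wheel, dish, jar below 0.2 rad/s); the robot touches nothing.
It fails at once if the glass dome is dropped: let go with its rim more than 40 mm above the table (height (world z) of dome above 0.04 m and contact force between the fingers and dome below 0.02 N).
It fails at once if the pepper mill is knocked over (angle between mill's own z axis and vertical above 0.5 rad).
It fails at once if the oil bottle is knocked over (angle between oil's own z axis and vertical above 0.5 rad).
It also fails if it takes over 134 s, if anything falls off the work surface, if the arm or the gripper's body presses on something with over 40 N, if the wrist force passes 120 N, or if a joint passes its speed limit or range.

## Robot

A 6-joint arm with a two-finger parallel gripper is mounted at the origin on the work surface. World frame = base frame: x ahead of the robot, y to its left, z up, the work surface at z = 0. Lengths are in mm, angles in rad, forces in N, time in s.
With the tool pointing down it reaches from about 350 to 975 mm from the base axis. Payload 7.1 kg.
Tool frame: the origin (TCP) lies between the finger pads; the fingertips stand 8 mm ahead of it and the grasp point (between the pads) lies 11 mm behind it; x points along the fingers, y is the direction in which the jaws open and shut, and the axes are right-handed (so a half turn about x gives the same grasp; the last joint's range is limited). The gripper opens to 88 mm and grips with 3 to 60 N. Pads are 20 mm wide; open, the fingers measure 115 mm over their backs; the gripper's body (75 mm by 178 mm) begins 61 mm behind the grasp point.
Start: joints at [-1.287, 0.423, 1.63, -0, 1.089, -0.019], TCP at [186.389, -596.543, 230.675] pointing down, gripper open.
Joint ranges: [-3, 3], [-0.9, 2.11], [0.09, 2.58], [-1.31, 4.45], [0.11, 2.69], [-2.54, 2.54]. Speed limits (rad/s): [2.39, 2.39, 3.01, 3.14, 3.14, 3.14].

## Interface

Orientations are given as a rotation vector (axis times angle).
In Python, from workcell import ctrl gives the robot as it stands.
- The arm moves only by the tool apply_moves, never from a script. Its argument "increments" is a list of rows, each an object with "gripper": the opening in per cent of the stroke, from 0 (shut) to 100 (fully open); "delta_pos": the shift along the tool's x, y, z in cm, a list of three; "dr": the turn, a rotation vector about the tool's x, y, z in rad, a list of three. In form: [{"gripper": gripper, "delta_pos": [dx, dy, dz], "dr": [ax, ay, az]}, ...]. A call has exactly 5 rows; each row shifts and turns the commanded pose from where the row before left it, along the tool's axes as they then stand; what a row does not reach is not made up. A row lasts 1/12 s, in which the tool goes at most 41.7 mm and 7.16 degrees, less where a joint would pass 70% of its speed; a pose out of reach is approached as far as the arm can. A call with a gripper value outside its range is refused whole. The fingers move at their own pace and stop on an object; the grip force is fixed at half the most. Time passes only in rows, so rows that do not move let the fingers close, or fill a call up. It gives the time, the measured TCP pose, the force and the opening at its end, in the units of the state.
- ctrl.get_obs(): the state, without advancing time (a new reading comes with each control period).
- ctrl.get_image(name): name is "scene" or "top" or "wrist"; returns a dict with "img" (384x512x3 uint8, red, green, blue), "range_z" (384x512 float32, mm along the optical axis (not along the pixel's ray), 0 where there is no reading), "mtx" (3x3 intrinsics, pixels), "k1" (the pictures are not rectified: a ray, as slopes to the right and down, at radius r is drawn at 1 + k1 r^2 times it, then the intrinsics apply), "rvec" (rotation vector, rad) and "tvec" (3), from world to camera coordinates, as OpenCV has them. Camera axes: x right, y down, z forward; pixel columns grow to the right and rows downward; lengths in mm; the calibration is good to about 2 mm. A picture is of the moment at which its call begins.
- ctrl.close_job(): hands the job in, once; it reports no verdict.
The state is a dict: "t": time; "qpos": joint angles; "qvel": joint speeds; "joint_torque": joint torques, N m; "ee_pos": TCP position; "orientation": TCP orientation; "ft_force": force on the tool from outside, world axes, zero at the start; "moment": the same for the moment, N m; "width": finger opening in mm.
Only numpy, scipy, OpenCV 4.12 (cv2) and the standard library are available. Lean on these libraries where they do the work, as an engineer would, in place of code of your own. Each camera call takes 0.05 s, during which the arm holds its last target. There are 200 camera calls.

## Working session

There is one attempt and no reset: what is moved stays moved. The work goes in short steps, Python scripts to look and compute and a tool call to move; the robot and the scene stay as the last step left them, time stands still between calls to the robot, and variables do not carry over. Pictures are saved under pics/ and viewed, about 12 in all and at most 16, crops included, and the job is handed in when it is done.

Besides the shell and the picture viewer there is one more tool, called after ">>>" as name(argument=value, ...) on one line, values as JSON. apply_moves: Moves the arm, as the interface text tells. Its arguments: {"type":"object","properties":{"increments":{"type":"array","items":{"type":"object","properties":{"gripper":{"type":"number"},"delta_pos":{"type":"array","items":{"type":"number"}},"dr":{"type":"array","items":{"type":"number"}}}}}},"required":["increments"]}

```bash
ls; mkdir -p pics
cat > h.py <<'E'
import numpy as np, cv2
from workcell import ctrl
def shot(n,f=None):
    d=ctrl.get_image(n); d={k:(np.array(v) if not np.isscalar(v) else v) for k,v in d.items()}
    if f: cv2.imwrite('pics/'+f,d['img'][:,:,::-1]); np.savez('pics/'+f[:-4]+'.npz',**d)
    return d
def rays(d,uv):
    uv=np.asarray(uv,float).reshape(-1,2); K=d['mtx']
    s=(uv-[K[0,2],K[1,2]])/[K[0,0],K[1,1]]; k=float(d['k1']); u=s.copy()
    for _ in range(20): u=s/(1+k*(u**2).sum(1,keepdims=True))
    R=cv2.Rodrigues(d['rvec'].astype(float))[0]; t=d['tvec'].reshape(3)
    return -R.T@t, np.c_[u,np.ones(len(u))]@R     # origin, dirs (per unit depth)
def onz(d,uv,z):
    o,r=rays(d,uv); return o+r*((z-o[2])/r[:,2])[:,None]
def bydepth(d,uv):
    uv=np.asarray(uv).reshape(-1,2).astype(int); o,r=rays(d,uv); return o+r*d['range_z'][uv[:,1],uv[:,0]][:,None]
def cloud(d):
    h,w=d['range_z'].shape; v,u=np.mgrid[:h,:w]; return bydepth(d,np.c_[u.ravel(),v.ravel()]).reshape(h,w,3)
E
python3 - <<'E'
from h import *
for n in('top','scene'):
    d=shot(n,n+'0.png'); o,_=rays(d,[[256,192]]); print(n,o,d['k1'],d['mtx'][0,0],(d['range_z']==0).mean())
    print(cv2.Rodrigues(d['rvec'].astype(float))[0].round(2).tolist())
o=ctrl.get_obs();print(o)
a=np.hstack([cv2.imread('pics/top0.png')]);cv2.imwrite('pics/top0b.png',cv2.resize(a,(800,600)))
cv2.imwrite('pics/scene0b.png',cv2.resize(cv2.imread('pics/scene0.png'),(800,600)))
E
```

```text
pics
top [ 355.04185553  -10.40684411 1401.48412194] -0.10545708881970293 415.0357728707503 0.0038401285807291665
[[-0.02, -1.0, -0.03], [-1.0, 0.02, -0.07], [0.07, 0.03, -1.0]]
scene [1205.89480366 -376.7482136   918.4801479 ] -0.02277311003175518 407.1212948670372 0.004175821940104167
[[0.47, 0.88, -0.01], [0.63, -0.34, -0.7], [-0.62, 0.32, -0.72]]
{'t': 0.1, 'qpos': array([-1.28702019e+00,  4.23794865e-01,  1.63063782e+00,  3.30162196e-07,
        1.08860907e+00, -1.89887325e-02]), 'qvel': array([-0.00182757, -0.00099989, -0.00112469, -0.00182851, -0.00010431,
       -0.00118534]), 'joint_torque': array([-1.78349178e-04, -5.45613277e+01, -2.74325645e+01,  6.45362749e-02,
        1.88004639e-02, -4.87894908e-06]), 'ee_pos': array([ 186.23737584, -596.06791111,  229.95089664]), 'orientation': array([ 2.05881475,  0.31559735, -2.05921258]), 'ft_force': array([-0.30162311, -0.05196674,  0.61012937]), 'moment': array([ 0.02757202, -0.02649957,  0.04041158]), 'width': 88.08515575409056}
```

View pics/top0b.png

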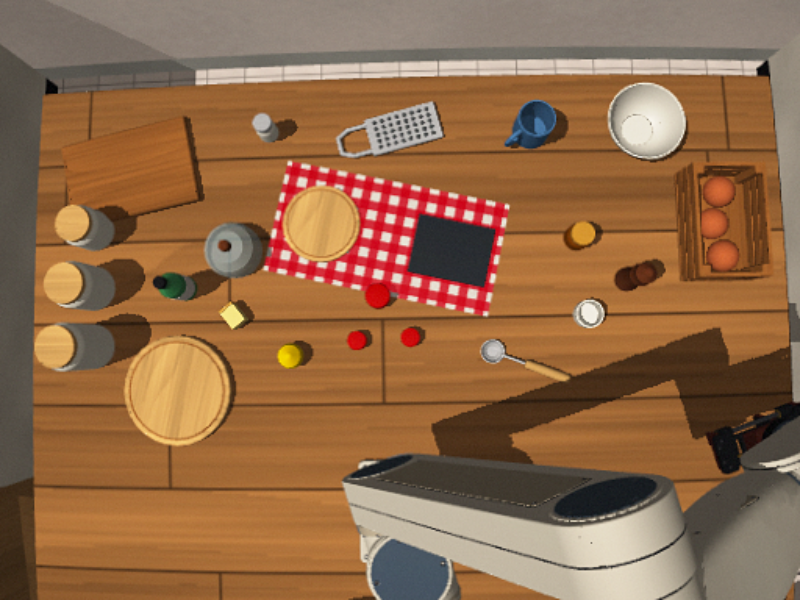

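View pics/scene0b.png

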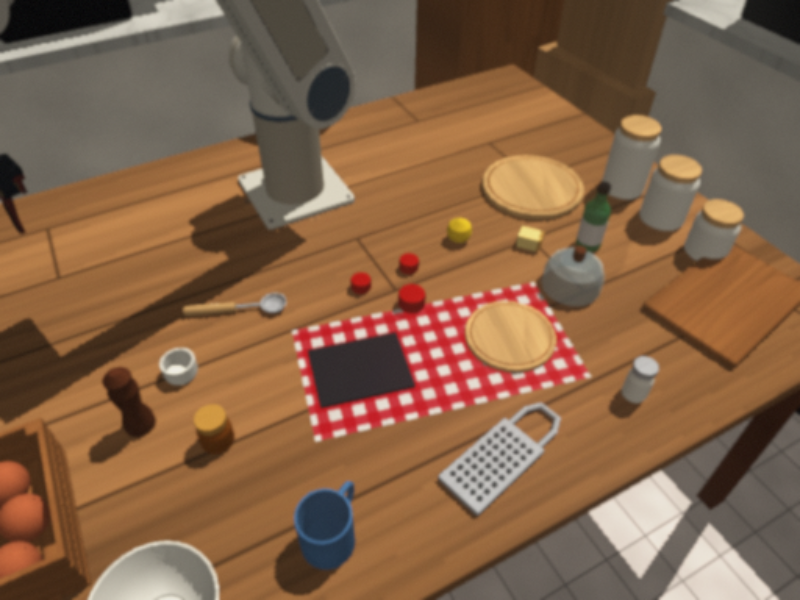

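The top view shows the plate at (321,223), the slate at (452,250), the dome at (233,249), the block at (233,315) and the jar at (582,235). The dish is at (590,313), the oil at (172,287) and the mill at (635,275). There are three red discs at (377,295), (357,340) and (411,337). The scene view agrees, with the robot's far side towards the viewer.

```bash
cat > m.py <<'E'
from h import *
d={n:dict(np.load(f'pics/{n}0.npz')) for n in('top','scene')}
C={n:cloud(d[n]) for n in d}
hsv={n:cv2.cvtColor(d[n]['img'],cv2.COLOR_RGB2HSV) for n in d}
def comp(mask,amin=25):
    k,l,s,c=cv2.connectedComponentsWithStats(mask.astype(np.uint8),connectivity=4)
    return [(l==i) for i in range(1,k) if s[i,4]>=amin]
def rep(n,m,name):
    P=C[n][m]; z=np.percentile(P[:,2],90); ct=[x.max() for x in [P[:,2]]]
    T=P[P[:,2]>z-6]
    cnt=cv2.findContours(m.astype(np.uint8),0,2)[0]; c=max(cnt,key=len)
    (x,y),r=cv2.minEnclosingCircle(c)
    print(n,name,'px',round(x*800/512),round(y*800/512),'n',m.sum(),'z90',z.round(1),'top ctr',T.mean(0).round(1),'ext',(T.max(0)-T.min(0))[:2].round(0))
if __name__=='__main__':
  for n in d:
    H,S,V=[hsv[n][...,i].astype(int) for i in range(3)]; z=C[n][...,2]
    x,y=C[n][...,0],C[n][...,1]; reg=(x>200)&(x<900)&(abs(y)<700)
    for name,m in dict(red=((H<6)|(H>174))&(S>180)&(V>80)&(z>8),yellow=(H>22)&(H<34)&(S>90)&(V>140)&(z>8),tall=(z>25)).items():
      for c in comp(m&reg,40): rep(n,c,name)
    print('table z',np.median(z[reg]))
E
python3 m.py
```

```text
top red px 376 295 n 205 z90 38.4 top ctr [455.9  63.2  44.3] ext [128.  97.]
top red px 410 337 n 110 z90 30.3 top ctr [367.   -3.6  27.8] ext [37. 33.]
top red px 356 340 n 116 z90 30.3 top ctr [363.3 109.8  27.6] ext [37. 37.]
top yellow px 231 316 n 125 z90 36.6 top ctr [418.6 373.9  34.2] ext [47. 44.]
top yellow px 288 356 n 170 z90 52.4 top ctr [332.9 249.   50.8] ext [36. 36.]
top tall px 646 121 n 1027 z90 69.7 top ctr [ 811.3 -515.8  109. ] ext [545. 594.]
top tall px 528 126 n 455 z90 90.4 top ctr [ 807.2 -270.6  124. ] ext [501. 307.]
top tall px 264 126 n 180 z90 83.4 top ctr [814.5 293.8 113.3] ext [490. 329.]
top tall px 713 220 n 2164 z90 100.2 top ctr [ 594.4 -599.5  146.9] ext [365. 689.]
top tall px 87 225 n 559 z90 112.3 top ctr [609.9 665.6 142.6] ext [300. 710.]
top tall px 231 249 n 980 z90 73.9 top ctr [560.2 370.4  86.2] ext [246. 423.]
top tall px 579 235 n 258 z90 72.7 top ctr [ 576.2 -368.1   70.3] ext [46. 49.]
top tall px 83 284 n 804 z90 142.8 top ctr [485.1 670.  161.1] ext [173. 710.]
top tall px 636 273 n 316 z90 144.0 top ctr [ 481.7 -461.   177.5] 
[... 1694 characters left out ...]
] ext [81. 81.]
scene tall px 411 295 n 195 z90 35.0 top ctr [461.8  59.3  33. ] ext [56. 52.]
scene tall px 177 362 n 167 z90 37.1 top ctr [ 413.4 -389.1   35. ] ext [60. 59.]
scene tall px 640 375 n 385 z90 79.8 top ctr [830.3 295.8  78.7] ext [39. 41.]
scene tall px 126 398 n 728 z90 139.3 top ctr [ 491.7 -477.6  139.5] ext [35. 38.]
scene tall px 211 425 n 519 z90 70.9 top ctr [ 580.1 -372.4   69.5] ext [52. 48.]
scene tall px 22 509 n 4460 z90 99.6 top ctr [ 622.7 -619.6   99.4] ext [245.  81.]
scene tall px 331 520 n 1148 z90 88.8 top ctr [ 821.5 -282.1   88.1] ext [81. 78.]
scene tall px 152 591 n 1722 z90 69.3 top ctr [ 765.8 -503.7   68.3] ext [116. 155.]
table z 0.37766154321911927
```

```bash
cat > p.py <<'E'
from m import *
for n in d:
    H,S,V=[hsv[n][...,i].astype(int) for i in range(3)]; P=C[n]; x,y,z=P[...,0],P[...,1],P[...,2]
    near=(x>440)&(x<760)&(y>-230)&(y<320)
    sl=max(comp((V<75)&near&(z<25)&(z>-15),200),key=lambda m:m.sum())
    c=max(cv2.findContours(sl.astype(np.uint8),0,2)[0],key=len)[:,0]
    q=onz(d[n],c,8); r=cv2.minAreaRect(q[:,:2].astype(np.float32)); print(n,'slate',np.round(r[0],1),np.round(r[1],1),round(r[2],1))
    red=((H<8)|(H>172))&(S>120)&near
    wh=(V>150)&(S<70)&near&(z<10)
    k=cv2.morphologyEx((red|wh|sl).astype(np.uint8),cv2.MORPH_CLOSE,np.ones((7,7)))
    c=max(cv2.findContours(k,0,2)[0],key=cv2.contourArea)
    k=cv2.fillPoly(np.zeros_like(k),[cv2.convexHull(c)],1)>0
    wood=comp(cv2.erode((k&(H>8)&(H<28)&(S>50)).astype(np.uint8),np.ones((3,3)))>0,200)
    w=max(wood,key=lambda m:m.sum()); w=cv2.dilate(w.astype(np.uint8),np.ones((3,3)))
    c2=max(cv2.findContours(w,0,2)[0],key=len)[:,0]; q=onz(d[n],c2,12)
    e=cv2.fitEllipse(q[:,:2].astype(np.float32)); print(n,'plate',np.round(e[0],1),np.round(e[1],1))
    print('  plate z',np.median(z[w>0]).round(1),'slate z',np.median(z[sl]).round(1))
    q=onz(d[n],cv2.convexHull(c)[:,0],0); r=cv2.minAreaRect(q[:,:2].astype(np.float32)); print(n,'mat(hull)',np.round(r[0],1),np.round(r[1],1),round(r[2],1))
E
python3 p.py
python3 - <<'E'
from h import *
from scipy.spatial.transform import Rotation as R
o=ctrl.get_obs(); print(R.from_rotvec(o['orientation']).as_matrix().round(3))
d=shot('wrist'); Rc=cv2.Rodrigues(d['rvec'].astype(float))[0]; c=-Rc.T@d['tvec'].reshape(3)
T=R.from_rotvec(o['orientation']).as_matrix()
print('cam in tool',T.T@(c-o['ee_pos']),'view axis in tool',T.T@Rc[2],'right',T.T@Rc[0],d['mtx'][0,0])
E
```

```text
top slate [553.5 -97.6] [166.8 127.6] 77.1
top plate [618.2 184.6] [166.5 167.9]
  plate z 12.8 slate z 8.4
top mat(hull) [576.9  47.1] [503.1 273.7] 77.2
scene slate [ 560.3 -101.8] [163.4 125.5] 77.0
scene plate [623.9 179.6] [166.7 173.1]
  plate z 11.3 slate z 7.5
scene mat(hull) [561.7  48.1] [503.2 308.8] 77.1
[[-0.     0.298 -0.955]
 [ 0.001 -0.955 -0.298]
 [-1.    -0.001 -0.   ]]
cam in tool [-153.75966406    0.9863906   -83.68584252] view axis in tool [9.52894504e-01 8.67095859e-04 3.03300697e-01] right [-8.36147585e-04  9.99999624e-01 -2.31898889e-04] 310.02457041513986
```

>>> apply_moves(increments=[{"gripper":100,"delta_pos":[0.8,-1.3,-2.8],"dr":[0,0,0]},{"gripper":100,"delta_pos":[0.8,-1.3,-2.8],"dr":[0,0,0]},{"gripper":100,"delta_pos":[0.8,-1.3,-2.8],"dr":[0,0,0]},{"gripper":100,"delta_pos":[0.8,-1.3,-2.8],"dr":[0,0,0]},{"gripper":100,"delta_pos":[0.8,-1.3,-2.8],"dr":[0,0,0]}])

```text
t: 0.57
ee_pos: [301.3, -491.6, 190.1]
orientation: [2.059, 0.314, -2.059]
ft_force: [0.1, -0.4, -0.2]
width: 87.4
```

>>> apply_moves(increments=[{"gripper":100,"delta_pos":[0.8,-1.3,-2.8],"dr":[0,0,0]},{"gripper":100,"delta_pos":[0.8,-1.3,-2.8],"dr":[0,0,0]},{"gripper":100,"delta_pos":[0.8,-1.3,-2.8],"dr":[0,0,0]},{"gripper":100,"delta_pos":[0.8,-1.3,-2.8],"dr":[0,0,0]},{"gripper":100,"delta_pos":[0.8,-1.3,-2.8],"dr":[0,0,0]}])

```text
t: 0.98
ee_pos: [415.7, -387.7, 150.2]
orientation: [2.058, 0.314, -2.059]
ft_force: [-0.0, -0.4, 0.5]
width: 88.0
```

>>> apply_moves(increments=[{"gripper":100,"delta_pos":[0,0,0],"dr":[-0.124,0,0]},{"gripper":100,"delta_pos":[0,0,0],"dr":[-0.124,0,0]},{"gripper":100,"delta_pos":[0,0,0],"dr":[-0.124,0,0]},{"gripper":100,"delta_pos":[0,0,0],"dr":[-0.124,0,0]},{"gripper":100,"delta_pos":[0,0,0],"dr":[-0.124,0,0]}])

```text
t: 1.4
ee_pos: [414.9, -388.7, 150.4]
orientation: [1.664, 0.835, -1.664]
ft_force: [0.2, -0.1, 0.4]
width: 87.6
```

>>> apply_moves(increments=[{"gripper":100,"delta_pos":[0,0,0],"dr":[-0.124,0,0]},{"gripper":100,"delta_pos":[0,0,0],"dr":[-0.124,0,0]},{"gripper":100,"delta_pos":[0,0,0],"dr":[-0.124,0,0]},{"gripper":100,"delta_pos":[0,0,0],"dr":[-0.124,0,0]},{"gripper":100,"delta_pos":[0,0,0],"dr":[-0.124,0,0]}])

```text
t: 1.82
ee_pos: [414.7, -388.8, 150.4]
orientation: [1.225, 1.199, -1.225]
ft_force: [-0.3, 0.0, 0.0]
width: 87.6
```

>>> apply_moves(increments=[{"gripper":100,"delta_pos":[0,0,0],"dr":[-0.124,0,0]},{"gripper":100,"delta_pos":[0,0,0],"dr":[-0.124,0,0]},{"gripper":100,"delta_pos":[0,0,0],"dr":[-0.124,0,0]},{"gripper":100,"delta_pos":[0,0,0],"dr":[-0.124,0,0]},{"gripper":100,"delta_pos":[0,0,0],"dr":[-0.124,0,0]}])

```text
t: 2.23
ee_pos: [414.8, -388.8, 150.4]
orientation: [0.759, 1.435, -0.758]
ft_force: [-0.6, -0.4, -0.1]
width: 87.8
```

```bash
cat > w.py <<'E'
from h import *
from scipy.spatial.transform import Rotation as R
def look(f,cx,cy,rad,zlo,zhi,view=False):
    d=shot('wrist',f); P=cloud(d); x,y,z=np.moveaxis(P,2,0)
    m=(np.hypot(x-cx,y-cy)<rad)&(z>zlo)&(z<zhi)&(d['range_z']>0)
    k,l,s,c=cv2.connectedComponentsWithStats(m.astype(np.uint8)); i=1+np.argmax(s[1:,4]); m=l==i
    zt=np.median(z[m]); ct=max(cv2.findContours(m.astype(np.uint8),0,2)[0],key=len)[:,0]
    q=onz(d,ct,zt)[:,:2].astype(np.float32); e=cv2.minEnclosingCircle(q); r=cv2.minAreaRect(q)
    print('z',zt.round(1),'circ',np.round(e[0],1),round(2*e[1],1),'mean',P[m].mean(0).round(1),'rect',np.round(r[0],1),np.round(r[1],1),round(r[2],1),'px',np.round(c[i],0),s[i,:4])
    if view: cv2.imwrite('pics/'+f,d['img'][:,:,::-1])
    return d,P,m
def go(x,y,z,th=None):
    o=ctrl.get_obs(); T=R.from_rotvec(o['orientation']).as_matrix(); dw=np.array([x,y,z])-o['ee_pos']
    t0=np.arctan2(T[1,1],T[0,1]); print('at',o['ee_pos'].round(1),'th',t0.round(3),'tilt',T[:,0].round(4),'F',o['ft_force'].round(1),'w',o['width'].round(1))
    print('delta tool cm',(T.T@dw/10).round(2),'dr x',None if th is None else round(t0-th,3))
E
python3 - <<'E'
from w import *
look('w1.png',412,-388,45,26,45)
go(412,-388,12,.73)
E
```

```text
z 35.2 circ [ 412.3 -387.4] 61.1 mean [ 412.9 -388.7   34.1] rect [ 412.4 -387.7] [59.6 59.6] 79.1 px [258. 188.] [226 154  66  65]Traceback (most recent call last):
  File "<stdin>", line 3, in <module>
  File "w.py", line 14, in go
    t0=np.arctan2(T[1,1],T[0,1]); print('at',o['ee_pos'].round(1),'th',t0.round(3),'tilt',T[:,0].round(4),'F',o['ft_force'].round(1),'w',o['width'].round(1))
                                                                                                                                         ^^^^^^^^^^^^^^^^
AttributeError: 'float' object has no attribute 'round'
```

View pics/w1.png

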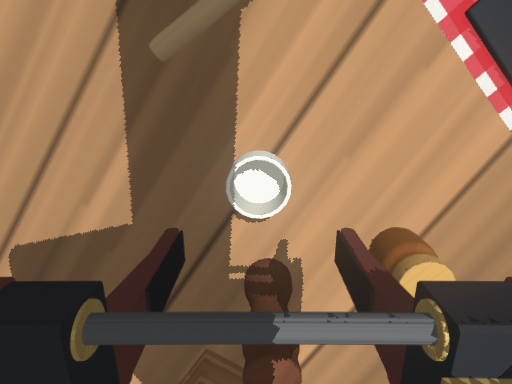

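The dish sits at pixel (258,187), centred under the tool. The mill is at (270,330), behind the jaw line, and the jar is at (410,265), clear of the fingers.

```bash
sed -i "s/o\['width'\].round(1)/round(float(o['width']),1)/" w.py
python3 - <<'E'
from w import *
go(412.4,-387.6,12,.73)
E
```

```text
at [ 414.7 -388.9  150.4] th 0.606 tilt [-4.e-04  3.e-04 -1.e+00] F [ 0.  -0.4 -0.8] w 88.0
delta tool cm [13.84 -0.12 -0.23] dr x -0.124
```

>>> apply_moves(increments=[{"gripper":100,"delta_pos":[2.5,-0.12,-0.23],"dr":[-0.124,0,0]},{"gripper":100,"delta_pos":[3,0,0],"dr":[0,0,0]},{"gripper":100,"delta_pos":[3,0,0],"dr":[0,0,0]},{"gripper":100,"delta_pos":[3,0,0],"dr":[0,0,0]},{"gripper":100,"delta_pos":[2.3,0,0],"dr":[0,0,0]}])

```text
t: 2.7
ee_pos: [412.0, -387.1, 10.5]
orientation: [0.671, 1.466, -0.67]
ft_force: [-0.4, 0.6, 0.1]
width: 87.9
```

>>> apply_moves(increments=[{"gripper":0,"delta_pos":[0,0,0],"dr":[0,0,0]},{"gripper":0,"delta_pos":[0,0,0],"dr":[0,0,0]},{"gripper":0,"delta_pos":[0,0,0],"dr":[0,0,0]},{"gripper":0,"delta_pos":[0,0,0],"dr":[0,0,0]},{"gripper":0,"delta_pos":[0,0,0],"dr":[0,0,0]}])

```text
t: 3.12
ee_pos: [412.8, -387.9, 13.3]
orientation: [0.668, 1.465, -0.668]
ft_force: [-0.1, -0.4, -0.5]
width: 58.2
```

>>> apply_moves(increments=[{"gripper":0,"delta_pos":[0,0,0],"dr":[0,0,0]},{"gripper":0,"delta_pos":[0,0,0],"dr":[0,0,0]},{"gripper":0,"delta_pos":[0,0,0],"dr":[0,0,0]},{"gripper":0,"delta_pos":[-1,0,0],"dr":[0,0,0]},{"gripper":0,"delta_pos":[-2,0,0],"dr":[0,0,0]}])

```text
t: 3.53
ee_pos: [411.3, -386.5, 41.6]
orientation: [0.669, 1.47, -0.667]
ft_force: [-0.4, 0.4, -0.4]
width: 58.2
```

Run:
```python
from w import *
go(589,41.2,130,-.2235)
```

```text
at [ 411.3 -386.5   41.6] th 0.716 tilt [-0.0031  0.003  -1.    ] F [-0.4  0.4 -0.4] w 58.2
delta tool cm [ -8.77  41.47 -20.64] dr x 0.939
```

>>> apply_moves(increments=[{"gripper":0,"delta_pos":[-3,0,0],"dr":[0,0,0]},{"gripper":0,"delta_pos":[-3,2,-1],"dr":[0,0,0]},{"gripper":0,"delta_pos":[-2.7,2,-1],"dr":[0,0,0]},{"gripper":0,"delta_pos":[0,3,-1.5],"dr":[0,0,0]},{"gripper":0,"delta_pos":[0,3,-1.5],"dr":[0,0,0]}])

```text
t: 3.95
ee_pos: [456.5, -284.4, 132.4]
orientation: [0.668, 1.461, -0.669]
ft_force: [0.7, 0.3, -0.6]
width: 58.0
```

>>> apply_moves(increments=[{"gripper":0,"delta_pos":[0,3,-1.5],"dr":[0,0,0]},{"gripper":0,"delta_pos":[0,3,-1.5],"dr":[0,0,0]},{"gripper":0,"delta_pos":[0,3,-1.5],"dr":[0,0,0]},{"gripper":0,"delta_pos":[0,3,-1.5],"dr":[0,0,0]},{"gripper":0,"delta_pos":[0,3,-1.5],"dr":[0,0,0]}])

```text
t: 4.37
ee_pos: [519.4, -127.7, 130.4]
orientation: [0.668, 1.465, -0.668]
ft_force: [-0.2, 0.1, -1.5]
width: 57.8
```

>>> apply_moves(increments=[{"gripper":0,"delta_pos":[0,3,-1.5],"dr":[0,0,0]},{"gripper":0,"delta_pos":[0,3,-1.5],"dr":[0,0,0]},{"gripper":0,"delta_pos":[0,3,-1.5],"dr":[0,0,0]},{"gripper":0,"delta_pos":[0,3,-1.5],"dr":[0,0,0]},{"gripper":0,"delta_pos":[0,4.4,-2.1],"dr":[0,0,0]}])

```text
t: 4.78
ee_pos: [586.6, 33.9, 130.2]
orientation: [0.668, 1.466, -0.669]
ft_force: [1.1, -1.3, 0.0]
width: 58.0
```

>>> apply_moves(increments=[{"gripper":0,"delta_pos":[0,0,0],"dr":[0.117,0,0]},{"gripper":0,"delta_pos":[0,0,0],"dr":[0.117,0,0]},{"gripper":0,"delta_pos":[0,0,0],"dr":[0.117,0,0]},{"gripper":0,"delta_pos":[0,0,0],"dr":[0.117,0,0]},{"gripper":0,"delta_pos":[0,0,0],"dr":[0.117,0,0]}])

```text
t: 5.2
ee_pos: [586.7, 33.2, 130.2]
orientation: [1.116, 1.266, -1.116]
ft_force: [-0.2, -0.5, -0.6]
width: 57.8
```

>>> apply_moves(increments=[{"gripper":0,"delta_pos":[0,0,0],"dr":[0.117,0,0]},{"gripper":0,"delta_pos":[0,0,0],"dr":[0.117,0,0]},{"gripper":0,"delta_pos":[0,0,0],"dr":[0.117,0,0]},{"gripper":0,"delta_pos":[0,0,0],"dr":[0,0,0]},{"gripper":0,"delta_pos":[0,0,0],"dr":[0,0,0]}])

```text
t: 5.62
ee_pos: [586.8, 32.9, 130.1]
orientation: [1.367, 1.099, -1.367]
ft_force: [0.8, 0.7, -0.9]
width: 58.0
```

Run:
```python
from w import *
shot('wrist','w2.png'); go(589,41.2,12.5,-.2235)
```

```text
at [586.8  32.9 130. ] th -0.216 tilt [ 1.e-04 -0.e+00 -1.e+00] F [-0.6 -0.1 -1. ] w 58.0
delta tool cm [11.75  0.03 -0.86] dr x 0.007
```

View pics/w2.png

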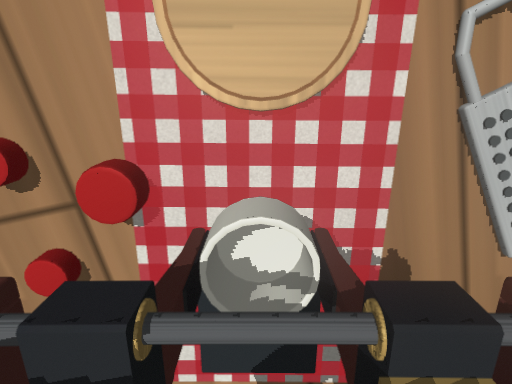

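The dish is held level at (260,270). The mat's edges are visible from about (108,20) to (150,270) on the left and (420,10) to (385,270) on the right. The plate's near arc ends at (263,108), and the wheel overlaps the mat's left edge at (112,190).

Run:
```python
from w import *
d=dict(np.load('pics/w2.npz')); h=cv2.cvtColor(d['img'],cv2.COLOR_RGB2HSV).astype(int); H,S,V=h[...,0],h[...,1],h[...,2]
red=((H<6)|(H>174))&(S>180)&(V>60)
ax=np.array([np.cos(-.2235),np.sin(-.2235)]); ay=np.array([-ax[1],ax[0]]); c=np.array([589,41.2])
L=[];Rr=[]
for v in range(5,155,3):
    u=np.where(red[v])[0]; L.append((u.min()-.5,v)); Rr.append((u.max()+.5,v))
for n,e in(('L',L),('R',Rr)):
    q=onz(d,e,0)[:,:2]-c; q=np.c_[q@ax,q@ay]
    f=-1 if n=='L' else 1; 
    # outermost red cells only
    k=q[:,0]*f>np.max(q[:,0]*f)-6; p=np.polyfit(q[k,1],q[k,0],1); print(n,q[k].mean(0).round(1),'slope',p[0].round(4),k.sum())
w=((H>8)&(H<28)&(S>50)).astype(np.uint8); w[:, :150]=0;w[:,375:]=0;w[125:]=0
ct=max(cv2.findContours(w,0,2)[0],key=cv2.contourArea)[:,0]; ct=ct[(ct[:,1]>15)&(ct[:,0]>152)&(ct[:,0]<373)]
q=onz(d,ct,12)[:,:2]; A=np.c_[2*q,np.ones(len(q))]; s=np.linalg.lstsq(A,(q**2).sum(1),rcond=None)[0]; print('plate',s[:2].round(1),'r',np.sqrt(s[2]+s[:2]@s[:2]).round(1), 'pred mat',(s[:2]-145*ay).round(1))
P=cloud(d); x,y,z=np.moveaxis(P,2,0); m=red&(z>25)&(z<45)&(np.hypot(x-459,y-61)<45)
ct=max(cv2.findContours(m.astype(np.uint8),0,2)[0],key=len)[:,0]; q=onz(d,ct,np.median(z[m]))[:,:2].astype(np.float32); print('wheel',np.median(z[m]).round(1),cv2.minEnclosingCircle(q))
```

```text
Traceback (most recent call last):
ValueError: zero-size array to reduction operation minimum which has no identity
```

Run:
```python
from w import *
d=dict(np.load('pics/w2.npz')); h=cv2.cvtColor(d['img'],cv2.COLOR_RGB2HSV).astype(int); H,S,V=h[...,0],h[...,1],h[...,2]
print(h[60,115:160:6].tolist(),h[190,110].tolist())
red=((H<9)|(H>168))&(S>150)&(V>60)
ax=np.array([np.cos(-.2235),np.sin(-.2235)]); ay=np.array([-ax[1],ax[0]]); c=np.array([589,41.2])
L=[];Rr=[]
for v in range(5,155,3):
    u=np.where(red[v,60:440])[0]+60
    if len(u): L.append((u.min()-.5,v)); Rr.append((u.max()+.5,v))
for n,e in(('L',L),('R',Rr)):
    q=onz(d,e,0)[:,:2]-c; q=np.c_[q@ax,q@ay]
    f=-1 if n=='L' else 1; 
    k=q[:,0]*f>np.max(q[:,0]*f)-6; p=np.polyfit(q[k,1],q[k,0],1); print(n,q[k].mean(0).round(1),'slope',p[0].round(4),k.sum())
w=((H>8)&(H<28)&(S>50)).astype(np.uint8); w[:, :150]=0;w[:,375:]=0;w[125:]=0
ct=max(cv2.findContours(w,0,2)[0],key=cv2.contourArea)[:,0]; ct=ct[(ct[:,1]>15)&(ct[:,0]>152)&(ct[:,0]<373)]
q=onz(d,ct,12)[:,:2]; A=np.c_[2*q,np.ones(len(q))]; s=np.linalg.lstsq(A,(q**2).sum(1),rcond=None)[0]; print('plate',s[:2].round(1),'r',np.sqrt(s[2]+s[:2]@s[:2]).round(1), 'pred mat',(s[:2]-145*ay).round(1))
P=cloud(d); x,y,z=np.moveaxis(P,2,0); m=red&(z>25)&(z<45)&(np.hypot(x-459,y-61)<45)
ct=max(cv2.findContours(m.astype(np.uint8),0,2)[0],key=len)[:,0]; q=onz(d,ct,np.median(z[m]))[:,:2].astype(np.float32); print('wheel',np.median(z[m]).round(1),cv2.minEnclosingCircle(q))
```

```text
[[179, 154, 181], [178, 154, 179], [179, 176, 178], [179, 175, 178], [179, 173, 180], [179, 173, 180], [179, 148, 183], [179, 148, 184]] [0, 199, 165]
L [-123.8   79.7] slope 0.0005 23
R [124.9  84.3] slope 0.0042 23
plate [621.6 182.1] r 83.5 pred mat [589.5  40.7]
wheel 33.4 ((462.9170837402344, 60.986793518066406), 28.027788162231445)
```

>>> apply_moves(increments=[{"gripper":0,"delta_pos":[2,0.03,-0.85],"dr":[0.007,0,0]},{"gripper":0,"delta_pos":[3,0,0],"dr":[0,0,0]},{"gripper":0,"delta_pos":[3,0,0],"dr":[0,0,0]},{"gripper":0,"delta_pos":[2,0,0],"dr":[0,0,0]},{"gripper":0,"delta_pos":[1,0,0],"dr":[0,0,0]}])

```text
t: 6.08
ee_pos: [587.3, 41.1, 17.1]
orientation: [1.37, 1.097, -1.376]
ft_force: [0.1, 0.2, -1.1]
width: 58.1
```

>>> apply_moves(increments=[{"gripper":0,"delta_pos":[0.5,0,0],"dr":[0,0,0]},{"gripper":0,"delta_pos":[0.1,0,0],"dr":[0,0,0]},{"gripper":0,"delta_pos":[0,0,0],"dr":[0,0,0]},{"gripper":0,"delta_pos":[0,0,0],"dr":[0,0,0]},{"gripper":0,"delta_pos":[0,0,0],"dr":[0,0,0]}])

```text
t: 6.5
ee_pos: [589.9, 41.2, 14.7]
orientation: [1.375, 1.092, -1.373]
ft_force: [0.1, -0.4, -1.1]
width: 58.0
```

>>> apply_moves(increments=[{"gripper":75,"delta_pos":[0,0,0],"dr":[0,0,0]},{"gripper":85,"delta_pos":[0,0,0],"dr":[0,0,0]},{"gripper":90,"delta_pos":[0,0,0],"dr":[0,0,0]},{"gripper":90,"delta_pos":[0,0,0],"dr":[0,0,0]},{"gripper":90,"delta_pos":[0,0,0],"dr":[0,0,0]}])

```text
t: 6.92
ee_pos: [589.1, 41.2, 13.8]
orientation: [1.374, 1.093, -1.374]
ft_force: [-0.3, 0.1, -0.1]
width: 78.9
```

>>> apply_moves(increments=[{"gripper":90,"delta_pos":[-2,0,0],"dr":[0,0,0]},{"gripper":90,"delta_pos":[-3,0,0],"dr":[0,0,0]},{"gripper":100,"delta_pos":[-3,0,0],"dr":[0,0,0]},{"gripper":100,"delta_pos":[-3,0,0],"dr":[0,0,0]},{"gripper":100,"delta_pos":[-2,0,0],"dr":[0,0,0]}])

```text
t: 7.33
ee_pos: [589.9, 41.2, 146.4]
orientation: [1.376, 1.092, -1.372]
ft_force: [0.5, 0.8, -0.1]
width: 87.9
```

Run:
```python
from w import *
look('w3.png',589,41,50,25,45); go(577.5,-371,160,-.2235)
```

```text
z 35.1 circ [590.5  41.9] 61.5 mean [590.2  40.2  33.7] rect [590.5  41.6] [59.2 60.3] 14.0 px [259. 191.] [226 156  67  66]
at [591.9  41.3 149.6] th -0.227 tilt [ 7.5e-03  4.0e-04 -1.0e+00] F [1.8 0.2 2.3] w 88.0
delta tool cm [-1.07  7.88 40.5 ] dr x -0.003
```

>>> apply_moves(increments=[{"gripper":100,"delta_pos":[-0.2,0.56,2.9],"dr":[0,0,0]},{"gripper":100,"delta_pos":[-0.2,0.56,2.9],"dr":[0,0,0]},{"gripper":100,"delta_pos":[-0.2,0.56,2.9],"dr":[0,0,0]},{"gripper":100,"delta_pos":[-0.2,0.56,2.9],"dr":[0,0,0]},{"gripper":100,"delta_pos":[-0.2,0.56,2.9],"dr":[0,0,0]}])

```text
t: 7.8
ee_pos: [583.3, -107.6, 153.4]
orientation: [1.374, 1.094, -1.374]
ft_force: [-0.0, -0.4, -0.4]
width: 87.7
```

>>> apply_moves(increments=[{"gripper":100,"delta_pos":[0,0.56,2.9],"dr":[0,0,0]},{"gripper":100,"delta_pos":[0,0.56,2.9],"dr":[0,0,0]},{"gripper":100,"delta_pos":[0,0.56,2.9],"dr":[0,0,0]},{"gripper":100,"delta_pos":[0,0.56,2.9],"dr":[0,0,0]},{"gripper":100,"delta_pos":[0,0.56,2.9],"dr":[0,0,0]}])

```text
t: 8.22
ee_pos: [577.9, -255.4, 153.2]
orientation: [1.374, 1.094, -1.375]
ft_force: [0.2, 0.7, -0.2]
width: 87.8
```

>>> apply_moves(increments=[{"gripper":100,"delta_pos":[0,0.56,2.9],"dr":[0,0,0]},{"gripper":100,"delta_pos":[0,0.56,2.9],"dr":[0,0,0]},{"gripper":100,"delta_pos":[0,0.56,2.9],"dr":[0,0,0]},{"gripper":100,"delta_pos":[0,0.6,2.8],"dr":[0,0,0]},{"gripper":100,"delta_pos":[0,0,0],"dr":[0,0,0]}])

```text
t: 8.63
ee_pos: [574.2, -376.1, 153.3]
orientation: [1.376, 1.089, -1.377]
ft_force: [-0.4, 0.2, -0.1]
width: 87.4
```

Run:
```python
from w import *
look('w4.png',578,-371,50,60,80); go(577.5,-371,40,-.2235)
```

```text
z 69.7 circ [ 578.8 -370.4] 51.1 mean [ 579.2 -370.2   69.5] rect [ 579.2 -370.3] [50.6 48.4] 76.8 px [263. 192.] [233 162  61  61]
at [ 574.1 -373.6  153. ] th -0.23 tilt [ 0.e+00 -2.e-04 -1.e+00] F [-0.2  0.9 -0.7] w 87.5
delta tool cm [11.3   0.27 -0.33] dr x -0.007
```

>>> apply_moves(increments=[{"gripper":100,"delta_pos":[1,0.41,-0.44],"dr":[-0.007,0,0]},{"gripper":100,"delta_pos":[3,0,0],"dr":[0,0,0]},{"gripper":100,"delta_pos":[3,0,0],"dr":[0,0,0]},{"gripper":100,"delta_pos":[3,0,0],"dr":[0,0,0]},{"gripper":100,"delta_pos":[1.3,0,0],"dr":[0,0,0]}])

```text
t: 9.1
ee_pos: [577.7, -364.2, 35.9]
orientation: [1.368, 1.105, -1.371]
ft_force: [-0.3, -0.1, -0.4]
width: 87.4
```

>>> apply_moves(increments=[{"gripper":100,"delta_pos":[0,0,0],"dr":[0,0,0]},{"gripper":0,"delta_pos":[0,0,0],"dr":[0,0,0]},{"gripper":0,"delta_pos":[0,0,0],"dr":[0,0,0]},{"gripper":0,"delta_pos":[0,0,0],"dr":[0,0,0]},{"gripper":0,"delta_pos":[0,0,0],"dr":[0,0,0]}])

```text
t: 9.52
ee_pos: [580.7, -368.4, 42.6]
orientation: [1.37, 1.094, -1.368]
ft_force: [-0.5, -0.7, 0.3]
width: 64.7
```

>>> apply_moves(increments=[{"gripper":0,"delta_pos":[0,0,0],"dr":[0,0,0]},{"gripper":0,"delta_pos":[0,0,0],"dr":[0,0,0]},{"gripper":0,"delta_pos":[0,0,0],"dr":[0,0,0]},{"gripper":0,"delta_pos":[0,0,0],"dr":[0,0,0]},{"gripper":0,"delta_pos":[0,0,0],"dr":[0,0,0]}])

```text
t: 9.93
ee_pos: [580.0, -368.2, 42.0]
orientation: [1.37, 1.096, -1.369]
ft_force: [-1.4, 0.9, 7.6]
width: 54.4
```

>>> apply_moves(increments=[{"gripper":0,"delta_pos":[-1,0,0],"dr":[0,0,0]},{"gripper":0,"delta_pos":[-3,0,0],"dr":[0,0,0]},{"gripper":0,"delta_pos":[-3,0,0],"dr":[0,0,0]},{"gripper":0,"delta_pos":[-3,0,0],"dr":[0,0,0]},{"gripper":0,"delta_pos":[0,0,0],"dr":[0,0,0]}])

```text
t: 10.35
ee_pos: [582.8, -370.0, 147.8]
orientation: [1.37, 1.087, -1.365]
ft_force: [1.6, -0.4, -0.8]
width: 54.4
```

Run:
```python
from w import *
go(590+88*.975,41.5-88*.2215,140,1.347)
```

```text
at [ 582.8 -370.   147.8] th -0.22 tilt [ 0.0085 -0.0056 -0.9999] F [ 1.6 -0.4 -0.8] w 54.4
delta tool cm [  0.64   0.51 -40.29] dr x -1.567
```

>>> apply_moves(increments=[{"gripper":0,"delta_pos":[0,0,-2],"dr":[0,0,0]},{"gripper":0,"delta_pos":[0,0,-2.9],"dr":[0,0,0]},{"gripper":0,"delta_pos":[0,0,-2.9],"dr":[0,0,0]},{"gripper":0,"delta_pos":[0,0,-2.9],"dr":[0,0,0]},{"gripper":0,"delta_pos":[0,0,-2.9],"dr":[0,0,0]}])

```text
t: 10.77
ee_pos: [609.0, -233.9, 140.4]
orientation: [1.37, 1.097, -1.37]
ft_force: [0.7, -0.5, -1.6]
width: 54.7
```

>>> apply_moves(increments=[{"gripper":0,"delta_pos":[0,0,-2.9],"dr":[0,0,0]},{"gripper":0,"delta_pos":[0,0,-2.9],"dr":[0,0,0]},{"gripper":0,"delta_pos":[0,0,-2.9],"dr":[0,0,0]},{"gripper":0,"delta_pos":[0,0,-2.9],"dr":[0,0,0]},{"gripper":0,"delta_pos":[0,0,-2.9],"dr":[0,0,0]}])

```text
t: 11.18
ee_pos: [640.7, -92.2, 140.4]
orientation: [1.369, 1.097, -1.37]
ft_force: [0.7, 0.0, -1.1]
width: 54.2
```

>>> apply_moves(increments=[{"gripper":0,"delta_pos":[0,0,-2.9],"dr":[0,0,0]},{"gripper":0,"delta_pos":[0,0,-2.9],"dr":[0,0,0]},{"gripper":0,"delta_pos":[0,0.25,-2.9],"dr":[0,0,0]},{"gripper":0,"delta_pos":[0,0.25,-3.4],"dr":[0,0,0]},{"gripper":0,"delta_pos":[0,0,0],"dr":[-0.12,0,0]}])

```text
t: 11.6
ee_pos: [673.5, 28.7, 140.6]
orientation: [1.283, 1.161, -1.28]
ft_force: [-1.0, -0.8, -1.8]
width: 54.7
```

>>> apply_moves(increments=[{"gripper":0,"delta_pos":[0,0,0],"dr":[-0.12,0,0]},{"gripper":0,"delta_pos":[0,0,0],"dr":[-0.12,0,0]},{"gripper":0,"delta_pos":[0,0,0],"dr":[-0.12,0,0]},{"gripper":0,"delta_pos":[0,0,0],"dr":[-0.12,0,0]},{"gripper":0,"delta_pos":[0,0,0],"dr":[-0.12,0,0]}])

```text
t: 12.02
ee_pos: [671.8, 23.4, 140.2]
orientation: [0.829, 1.408, -0.829]
ft_force: [-0.6, -0.3, -0.9]
width: 54.2
```

>>> apply_moves(increments=[{"gripper":0,"delta_pos":[0,0,0],"dr":[-0.12,0,0]},{"gripper":0,"delta_pos":[0,0,0],"dr":[-0.12,0,0]},{"gripper":0,"delta_pos":[0,0,0],"dr":[-0.12,0,0]},{"gripper":0,"delta_pos":[0,0,0],"dr":[-0.12,0,0]},{"gripper":0,"delta_pos":[0,0,0],"dr":[-0.12,0,0]}])

```text
t: 12.43
ee_pos: [671.8, 23.3, 140.2]
orientation: [0.364, 1.541, -0.365]
ft_force: [-0.1, -0.2, -1.2]
width: 54.3
```

>>> apply_moves(increments=[{"gripper":0,"delta_pos":[0,0,0],"dr":[-0.12,0,0]},{"gripper":0,"delta_pos":[0,0,0],"dr":[-0.12,0,0]},{"gripper":0,"delta_pos":[0,0,0],"dr":[0,0,0]},{"gripper":0,"delta_pos":[0,0,0],"dr":[0,0,0]},{"gripper":0,"delta_pos":[0,0,0],"dr":[0,0,0]}])

```text
t: 12.85
ee_pos: [672.1, 23.3, 140.5]
orientation: [0.184, 1.563, -0.184]
ft_force: [-0.8, -0.4, -1.6]
width: 54.3
```

Run:
```python
from w import *
shot('wrist','w5.png'); go(590+86*.975,41.5-86*.2215,42.5,1.347)
```

```text
at [672.1  23.4 140.5] th 1.337 tilt [-3.e-04 -0.e+00 -1.e+00] F [ 0.4 -0.2 -2. ] w 54.6
delta tool cm [ 9.8  -0.05  0.19] dr x -0.01
```

View pics/w5.png

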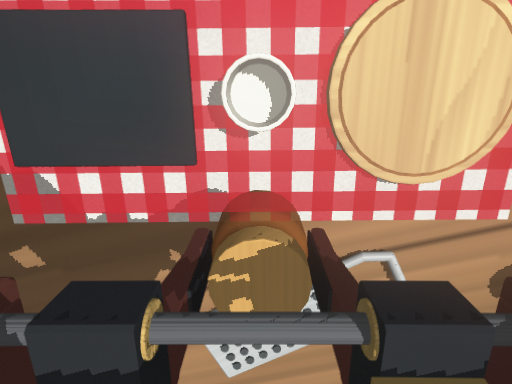

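The jar is held level at (260,265) and lines up with the dish at (259,92). The grater handle at (370,265) lies beyond the mat's edge, clear of where the jar goes.

>>> apply_moves(increments=[{"gripper":0,"delta_pos":[2,-0.05,0.19],"dr":[-0.01,0,0]},{"gripper":0,"delta_pos":[3,0,0],"dr":[0,0,0]},{"gripper":0,"delta_pos":[2.5,0,0],"dr":[0,0,0]},{"gripper":0,"delta_pos":[1.5,0,0],"dr":[0,0,0]},{"gripper":0,"delta_pos":[0.5,0,0],"dr":[0,0,0]}])

```text
t: 13.32
ee_pos: [672.1, 22.4, 42.7]
orientation: [0.174, 1.568, -0.175]
ft_force: [-0.1, -0.4, -1.8]
width: 54.6
```

>>> apply_moves(increments=[{"gripper":0,"delta_pos":[0.2,0,0],"dr":[0,0,0]},{"gripper":0,"delta_pos":[0.1,0,0],"dr":[0,0,0]},{"gripper":0,"delta_pos":[0,0,0],"dr":[0,0,0]},{"gripper":0,"delta_pos":[0,0,0],"dr":[0,0,0]},{"gripper":0,"delta_pos":[0,0,0],"dr":[0,0,0]}])

```text
t: 13.73
ee_pos: [674.8, 22.5, 44.0]
orientation: [0.174, 1.562, -0.173]
ft_force: [0.5, -0.1, -1.5]
width: 54.2
```

>>> apply_moves(increments=[{"gripper":70,"delta_pos":[0,0,0],"dr":[0,0,0]},{"gripper":80,"delta_pos":[0,0,0],"dr":[0,0,0]},{"gripper":90,"delta_pos":[0,0,0],"dr":[0,0,0]},{"gripper":90,"delta_pos":[0,0,0],"dr":[0,0,0]},{"gripper":90,"delta_pos":[0,0,0],"dr":[0,0,0]}])

```text
t: 14.15
ee_pos: [674.1, 22.5, 42.9]
orientation: [0.173, 1.564, -0.173]
ft_force: [1.3, 0.3, -0.2]
width: 78.8
```

>>> apply_moves(increments=[{"gripper":90,"delta_pos":[-2,0,0],"dr":[0,0,0]},{"gripper":90,"delta_pos":[-3,0,0],"dr":[0,0,0]},{"gripper":100,"delta_pos":[-3,0,0],"dr":[0,0,0]},{"gripper":100,"delta_pos":[-3,0,0],"dr":[0,0,0]},{"gripper":100,"delta_pos":[0,0,0],"dr":[0,0,0]}])

```text
t: 14.57
ee_pos: [677.7, 22.6, 159.3]
orientation: [0.174, 1.554, -0.172]
ft_force: [0.7, 0.4, 1.0]
width: 87.8
```

Run:
```python
from w import *
look('w6.png',674,22,50,60,80); look('w6.png',590,42,50,25,45); go(461,61,150,1.347)
```

```text
z 69.6 circ [676.3  21.2] 51.1 mean [675.8  21.3  69.4] rect [676.3  21.3] [48.7 50.9] 82.4 px [258. 196.] [229 167  60  59]
z 35.3 circ [590.2  40.9] 59.9 mean [588.2  41.4  34.5] rect [590.4  40.9] [58.7 58.4] 32.5 px [259.  83.] [224  47  71  77]
at [674.9  22.5 154.2] th 1.35 tilt [ 0.003  0.    -1.   ] F [-0.8  0.7 -0.3] w 87.7
delta tool cm [  0.35  -0.93 -21.71] dr x 0.003
```

>>> apply_moves(increments=[{"gripper":100,"delta_pos":[0,-0.1,-2.7],"dr":[0,0,0]},{"gripper":100,"delta_pos":[0,-0.1,-2.7],"dr":[0,0,0]},{"gripper":100,"delta_pos":[0,-0.1,-2.7],"dr":[0,0,0]},{"gripper":100,"delta_pos":[0,-0.1,-2.7],"dr":[0,0,0]},{"gripper":100,"delta_pos":[0,-0.1,-2.7],"dr":[0,0,0]}])

```text
t: 15.08
ee_pos: [538.6, 47.2, 150.8]
orientation: [0.173, 1.567, -0.174]
ft_force: [0.3, -0.4, 1.0]
width: 87.5
```

>>> apply_moves(increments=[{"gripper":100,"delta_pos":[0,-0.1,-2.7],"dr":[0,0,0]},{"gripper":100,"delta_pos":[0,-0.1,-2.7],"dr":[0,0,0]},{"gripper":100,"delta_pos":[0,-0.2,-2.8],"dr":[0,0,0]},{"gripper":100,"delta_pos":[0,0,0],"dr":[0,0,0]},{"gripper":100,"delta_pos":[0,0,0],"dr":[0,0,0]}])

```text
t: 15.5
ee_pos: [458.3, 61.3, 151.6]
orientation: [0.172, 1.567, -0.173]
ft_force: [0.3, -0.3, -0.0]
width: 87.9
```

Run:
```python
from w import *
look('w7.png',461,61,45,28,45); go(461,61,11,1.347)
```

```text
z 33.5 circ [458.4  60.8] 53.3 mean [457.8  61.   33.3] rect [458.4  61. ] [52.4 51.8] 77.4 px [260. 189.] [232 162  58  55]
at [460.   61.2 152. ] th 1.35 tilt [-1.e-03 -2.e-04 -1.e+00] F [ 0.4 -0.2  0. ] w 87.9
delta tool cm [14.1   0.    0.12] dr x 0.003
```

>>> apply_moves(increments=[{"gripper":100,"delta_pos":[3,0,-0.15],"dr":[0,0,0]},{"gripper":100,"delta_pos":[3,0,0],"dr":[0,0,0]},{"gripper":100,"delta_pos":[3,0,0],"dr":[0,0,0]},{"gripper":100,"delta_pos":[3,0,0],"dr":[0,0,0]},{"gripper":100,"delta_pos":[1.5,0,0],"dr":[0,0,0]}])

```text
t: 15.97
ee_pos: [458.6, 61.2, 14.3]
orientation: [0.173, 1.567, -0.174]
ft_force: [0.7, -0.5, 1.2]
width: 87.6
```

>>> apply_moves(increments=[{"gripper":100,"delta_pos":[0.5,0,0],"dr":[0,0,0]},{"gripper":100,"delta_pos":[0,0,0],"dr":[0,0,0]},{"gripper":0,"delta_pos":[0,0,0],"dr":[0,0,0]},{"gripper":0,"delta_pos":[0,0,0],"dr":[0,0,0]},{"gripper":0,"delta_pos":[0,0,0],"dr":[0,0,0]}])

```text
t: 16.38
ee_pos: [459.9, 61.6, 13.7]
orientation: [0.174, 1.562, -0.173]
ft_force: [0.3, -0.1, 0.0]
width: 71.1
```

>>> apply_moves(increments=[{"gripper":0,"delta_pos":[0,0,0],"dr":[0,0,0]},{"gripper":0,"delta_pos":[0,0,0],"dr":[0,0,0]},{"gripper":0,"delta_pos":[0,0,0],"dr":[0,0,0]},{"gripper":0,"delta_pos":[0,0,0],"dr":[0,0,0]},{"gripper":0,"delta_pos":[0,0,0],"dr":[0,0,0]}])

```text
t: 16.8
ee_pos: [459.3, 61.6, 13.3]
orientation: [0.174, 1.563, -0.173]
ft_force: [-0.2, -0.2, 6.4]
width: 53.4
```

>>> apply_moves(increments=[{"gripper":0,"delta_pos":[-1,0,0],"dr":[0,0,0]},{"gripper":0,"delta_pos":[-3,0,0],"dr":[0,0,0]},{"gripper":0,"delta_pos":[-3,0,0],"dr":[0,0,0]},{"gripper":0,"delta_pos":[-3,0,0],"dr":[0,0,0]},{"gripper":0,"delta_pos":[0,0,0],"dr":[0,0,0]}])

```text
t: 17.22
ee_pos: [461.7, 61.9, 117.6]
orientation: [0.175, 1.556, -0.172]
ft_force: [1.4, -0.8, -0.8]
width: 53.5
```

Run:
```python
from w import *
go(556.7,-99.7,112,1.347)
```

```text
at [461.7  61.9 117.6] th 1.35 tilt [ 7.9e-03  9.0e-04 -1.0e+00] F [ 1.4 -0.8 -0.8] w 53.5
delta tool cm [  0.62 -13.69  12.8 ] dr x 0.003
```

>>> apply_moves(increments=[{"gripper":0,"delta_pos":[0,-1.9,1.8],"dr":[0,0,0]},{"gripper":0,"delta_pos":[0,-1.9,1.8],"dr":[0,0,0]},{"gripper":0,"delta_pos":[0,-1.9,1.9],"dr":[0,0,0]},{"gripper":0,"delta_pos":[0,-2,1.9],"dr":[0,0,0]},{"gripper":0,"delta_pos":[0,-2,1.9],"dr":[0,0,0]}])

```text
t: 17.63
ee_pos: [528.4, -54.5, 112.6]
orientation: [0.173, 1.564, -0.173]
ft_force: [-0.5, -0.0, -1.0]
width: 53.4
```

>>> apply_moves(increments=[{"gripper":0,"delta_pos":[0,-2,1.9],"dr":[0,0,0]},{"gripper":0,"delta_pos":[0,-2,1.9],"dr":[0,0,0]},{"gripper":0,"delta_pos":[0,0,0],"dr":[0,0,0]},{"gripper":0,"delta_pos":[0,0,0],"dr":[0,0,0]},{"gripper":0,"delta_pos":[0,0,0],"dr":[0,0,0]}])

```text
t: 18.05
ee_pos: [555.6, -100.5, 112.1]
orientation: [0.174, 1.566, -0.173]
ft_force: [-0.6, 1.4, -0.9]
width: 53.9
```

Run:
```python
from w import *
d=shot('wrist','w8.png'); P=cloud(d); x,y,z=np.moveaxis(P,2,0); g=d['img'].max(2)
ax=np.array([np.cos(-.2235),np.sin(-.2235)]); ay=np.array([-ax[1],ax[0]])
m=(g<75)&(z>2)&(z<14)
k,l,s,c=cv2.connectedComponentsWithStats(m.astype(np.uint8)); i=1+np.argmax(s[1:,4])
ct=max(cv2.findContours((l==i).astype(np.uint8),0,2)[0],key=len)[:,0]; q=onz(d,ct,8)[:,:2]-[589.5,41]
a,b=q@ax,q@ay; print('slate a',np.percentile(a,[1,99]).round(1),'b',np.percentile(b,[1,99]).round(1),'z',np.median(z[l==i]).round(1),s[i])
go(556.7,-99.7,21.8,1.347)
```

```text
slate a [-65.   62.7] b [-228.7  -61.1] z 7.7 [  159   120   202   141 19442]
at [ 555.5 -100.   112.2] th 1.35 tilt [-1.7e-03  5.0e-04 -1.0e+00] F [-0.9  0.2 -0.5] w 54.0
delta tool cm [9.04 0.06 0.13] dr x 0.003
```

View pics/w8.png

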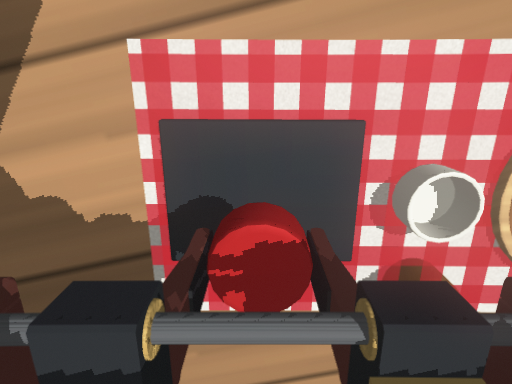

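The wheel is held level at (260,258) above the slate, whose outline runs from (160,120) to (365,262). The slate's measured centre agrees with the estimate.

>>> apply_moves(increments=[{"gripper":0,"delta_pos":[2,0.05,0.15],"dr":[0,0,0]},{"gripper":0,"delta_pos":[3,0,0],"dr":[0,0,0]},{"gripper":0,"delta_pos":[2.5,0,0],"dr":[0,0,0]},{"gripper":0,"delta_pos":[1,0,0],"dr":[0,0,0]},{"gripper":0,"delta_pos":[0.4,0,0],"dr":[0,0,0]}])

```text
t: 18.52
ee_pos: [556.3, -99.5, 21.9]
orientation: [0.173, 1.568, -0.172]
ft_force: [-0.2, -0.5, -0.2]
width: 53.3
```

>>> apply_moves(increments=[{"gripper":0,"delta_pos":[0.15,0,0],"dr":[0,0,0]},{"gripper":0,"delta_pos":[0,0,0],"dr":[0,0,0]},{"gripper":0,"delta_pos":[0,0,0],"dr":[0,0,0]},{"gripper":0,"delta_pos":[0,0,0],"dr":[0,0,0]},{"gripper":0,"delta_pos":[0,0,0],"dr":[0,0,0]}])

```text
t: 18.93
ee_pos: [558.9, -100.8, 23.2]
orientation: [0.173, 1.562, -0.173]
ft_force: [-0.0, -0.4, -1.2]
width: 53.6
```

>>> apply_moves(increments=[{"gripper":70,"delta_pos":[0,0,0],"dr":[0,0,0]},{"gripper":80,"delta_pos":[0,0,0],"dr":[0,0,0]},{"gripper":90,"delta_pos":[0,0,0],"dr":[0,0,0]},{"gripper":90,"delta_pos":[0,0,0],"dr":[0,0,0]},{"gripper":90,"delta_pos":[0,0,0],"dr":[0,0,0]}])

```text
t: 19.35
ee_pos: [558.3, -100.7, 22.2]
orientation: [0.173, 1.564, -0.173]
ft_force: [0.0, 0.1, -1.0]
width: 79.0
```

>>> apply_moves(increments=[{"gripper":90,"delta_pos":[-2,0,0],"dr":[0,0,0]},{"gripper":90,"delta_pos":[-3,0,0],"dr":[0,0,0]},{"gripper":100,"delta_pos":[-3,0,0],"dr":[0,0,0]},{"gripper":100,"delta_pos":[-3,0,0],"dr":[0,0,0]},{"gripper":100,"delta_pos":[-2,0,0],"dr":[0,0,0]}])

```text
t: 19.77
ee_pos: [559.0, -100.8, 154.8]
orientation: [0.173, 1.561, -0.173]
ft_force: [0.3, -0.2, 0.3]
width: 87.5
```

Run:
```python
from w import *
look('w9.png',556,-100,50,32,52); go(422,373,160,1.347)
```

```text
z 41.4 circ [ 557.4 -101.3] 54.0 mean [ 556.9 -101.3   41.1] rect [ 557.3 -101.4] [51.6 52.7] 77.4 px [260. 188.] [231 160  58  57]
at [ 560.9 -101.2  157.9] th 1.35 tilt [ 0.0072 -0.0015 -1.    ] F [ 1.2 -0.6  1.6] w 88.0
delta tool cm [ -0.38  43.23 -23.94] dr x 0.003
```

>>> apply_moves(increments=[{"gripper":100,"delta_pos":[0,2.7,-1.5],"dr":[0,0,0]},{"gripper":100,"delta_pos":[0,2.7,-1.5],"dr":[0,0,0]},{"gripper":100,"delta_pos":[0,2.7,-1.5],"dr":[0,0,0]},{"gripper":100,"delta_pos":[0,2.7,-1.5],"dr":[0,0,0]},{"gripper":100,"delta_pos":[0,2.7,-1.5],"dr":[0,0,0]}])

```text
t: 20.23
ee_pos: [513.8, 48.6, 151.9]
orientation: [0.174, 1.564, -0.174]
ft_force: [0.0, 0.8, -0.2]
width: 87.8
```

>>> apply_moves(increments=[{"gripper":100,"delta_pos":[0,2.7,-1.5],"dr":[0,0,0]},{"gripper":100,"delta_pos":[0,2.7,-1.5],"dr":[0,0,0]},{"gripper":100,"delta_pos":[0,2.7,-1.5],"dr":[0,0,0]},{"gripper":100,"delta_pos":[0,2.7,-1.5],"dr":[0,0,0]},{"gripper":100,"delta_pos":[0,2.7,-1.5],"dr":[0,0,0]}])

```text
t: 20.65
ee_pos: [470.2, 196.9, 151.8]
orientation: [0.173, 1.564, -0.174]
ft_force: [1.2, -0.5, 0.6]
width: 87.8
```

>>> apply_moves(increments=[{"gripper":100,"delta_pos":[0,2.7,-1.5],"dr":[0,0,0]},{"gripper":100,"delta_pos":[0,2.7,-1.5],"dr":[0,0,0]},{"gripper":100,"delta_pos":[0,2.7,-1.5],"dr":[0,0,0]},{"gripper":100,"delta_pos":[0,2.7,-1.5],"dr":[0,0,0]},{"gripper":100,"delta_pos":[0,2.7,-1.5],"dr":[0,0,0]}])

```text
t: 21.07
ee_pos: [426.5, 345.1, 151.8]
orientation: [0.173, 1.564, -0.174]
ft_force: [-0.3, 0.6, 0.3]
width: 88.4
```

>>> apply_moves(increments=[{"gripper":100,"delta_pos":[0,2.7,-1.5],"dr":[0,0,0]},{"gripper":100,"delta_pos":[0,0,0],"dr":[0,0,0]},{"gripper":100,"delta_pos":[0,0,0],"dr":[0,0,0]},{"gripper":100,"delta_pos":[0,0,0],"dr":[0,0,0]},{"gripper":100,"delta_pos":[0,0,0],"dr":[0,0,0]}])

```text
t: 21.48
ee_pos: [418.7, 372.2, 151.8]
orientation: [0.173, 1.564, -0.175]
ft_force: [0.1, 0.7, -0.2]
width: 87.8
```

Run:
```python
from w import *
look('w10.png',422,373,42,25,42); go(422,373,160,1.347)
```

```text
z 31.6 circ [422.9 374.2] 60.0 mean [422.3 374.8  31.5] rect [422.8 374.8] [50.6 36.5] 38.3 px [264. 191.] [233 162  64  60]
at [418.9 372.1 152. ] th 1.349 tilt [-5.e-04 -6.e-04 -1.e+00] F [-0.1  0.7  0. ] w 88.2
delta tool cm [-0.8   0.15  0.28] dr x 0.002
```

View pics/w10.png

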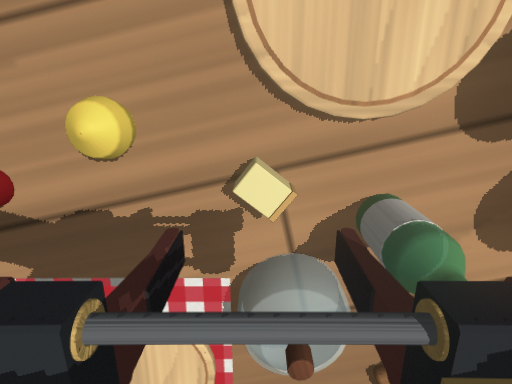

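The block is at (264,190) with its rind towards the lower right, so its long axis is at about 38° in the world. The oil bottle is at (410,245) and the dome is below at (293,310). Turning the jaws across the 36 mm width keeps the gripper body clear of both.

>>> apply_moves(increments=[{"gripper":100,"delta_pos":[0,0.34,0.31],"dr":[-0.111,0,0]},{"gripper":100,"delta_pos":[0,0,0],"dr":[-0.111,0,0]},{"gripper":100,"delta_pos":[0,0,0],"dr":[-0.111,0,0]},{"gripper":100,"delta_pos":[0,0,0],"dr":[-0.111,0,0]},{"gripper":100,"delta_pos":[0,0,0],"dr":[-0.111,0,0]}])

```text
t: 21.95
ee_pos: [423.0, 374.9, 152.2]
orientation: [-0.265, 1.555, 0.265]
ft_force: [-0.2, -0.2, -0.1]
width: 87.8
```

>>> apply_moves(increments=[{"gripper":100,"delta_pos":[0,0,0],"dr":[-0.111,0,0]},{"gripper":100,"delta_pos":[0,0,0],"dr":[-0.111,0,0]},{"gripper":100,"delta_pos":[0,0,0],"dr":[-0.111,0,0]},{"gripper":100,"delta_pos":[0,0,0],"dr":[0,0,0]},{"gripper":100,"delta_pos":[0,0,0],"dr":[0,0,0]}])

```text
t: 22.37
ee_pos: [422.8, 375.2, 152.2]
orientation: [-0.519, 1.508, 0.519]
ft_force: [-0.9, -0.0, 0.0]
width: 87.4
```

Run:
```python
from w import *
look('w11.png',422,374,42,25,42); go(422.8,374.7,11,2.24)
```

```text
z 31.6 circ [423.2 374.3] 60.5 mean [422.5 373.6  31.5] rect [423.1 373.7] [50.8 35.1] 38.9 px [259. 188.] [240 162  39  53]
at [422.8 375.4 152.2] th 2.233 tilt [-1.e-04 -1.e-04 -1.e+00] F [-0.1  0.7  0.3] w 88.0
delta tool cm [14.12 -0.05 -0.04] dr x -0.007
```

>>> apply_moves(increments=[{"gripper":100,"delta_pos":[3,-0.1,-0.07],"dr":[-0.01,0,0]},{"gripper":100,"delta_pos":[3,0,0],"dr":[0,0,0]},{"gripper":100,"delta_pos":[3,0,0],"dr":[0,0,0]},{"gripper":100,"delta_pos":[3,0,0],"dr":[0,0,0]},{"gripper":100,"delta_pos":[1.6,0,0],"dr":[0,0,0]}])

```text
t: 22.83
ee_pos: [421.4, 373.4, 13.3]
orientation: [-0.529, 1.509, 0.527]
ft_force: [-0.6, -1.1, -0.1]
width: 88.0
```

>>> apply_moves(increments=[{"gripper":100,"delta_pos":[0.5,0,0],"dr":[0,0,0]},{"gripper":100,"delta_pos":[0,0,0],"dr":[0,0,0]},{"gripper":0,"delta_pos":[0,0,0],"dr":[0,0,0]},{"gripper":0,"delta_pos":[0,0,0],"dr":[0,0,0]},{"gripper":0,"delta_pos":[0,0,0],"dr":[0,0,0]}])

```text
t: 23.25
ee_pos: [423.3, 375.4, 12.4]
orientation: [-0.529, 1.503, 0.53]
ft_force: [0.1, -0.1, 0.4]
width: 71.3
```

>>> apply_moves(increments=[{"gripper":0,"delta_pos":[0,0,0],"dr":[0,0,0]},{"gripper":0,"delta_pos":[0,0,0],"dr":[0,0,0]},{"gripper":0,"delta_pos":[0,0,0],"dr":[0,0,0]},{"gripper":0,"delta_pos":[0,0,0],"dr":[0,0,0]},{"gripper":0,"delta_pos":[0,0,0],"dr":[0,0,0]}])

```text
t: 23.67
ee_pos: [422.5, 374.9, 11.3]
orientation: [-0.53, 1.505, 0.53]
ft_force: [0.0, 0.2, -0.0]
width: 37.9
```

>>> apply_moves(increments=[{"gripper":0,"delta_pos":[0,0,0],"dr":[0,0,0]},{"gripper":0,"delta_pos":[0,0,0],"dr":[0,0,0]},{"gripper":0,"delta_pos":[0,0,0],"dr":[0,0,0]},{"gripper":0,"delta_pos":[0,0,0],"dr":[0,0,0]},{"gripper":0,"delta_pos":[0,0,0],"dr":[0,0,0]}])

```text
t: 24.08
ee_pos: [422.5, 374.9, 11.3]
orientation: [-0.53, 1.505, 0.53]
ft_force: [-0.1, 0.5, 2.9]
width: 35.7
```

>>> apply_moves(increments=[{"gripper":0,"delta_pos":[-1,0,0],"dr":[0,0,0]},{"gripper":0,"delta_pos":[-3,0,0],"dr":[0,0,0]},{"gripper":0,"delta_pos":[-3,0,0],"dr":[0,0,0]},{"gripper":0,"delta_pos":[-3,0,0],"dr":[0,0,0]},{"gripper":0,"delta_pos":[-3,0,0],"dr":[0,0,0]}])

```text
t: 24.5
ee_pos: [422.2, 374.5, 142.8]
orientation: [-0.53, 1.506, 0.53]
ft_force: [0.4, 0.2, 0.0]
width: 35.8
```

Run:
```python
from w import *
go(621.5,182.2,150,2.24)
```

```text
at [422.2 374.5 142.8] th 2.248 tilt [-4.e-04 -4.e-04 -1.e+00] F [0.4 0.2 0. ] w 35.8
delta tool cm [ -0.72 -27.48   3.48] dr x 0.008
```

>>> apply_moves(increments=[{"gripper":0,"delta_pos":[-0.5,-2,0.3],"dr":[0,0,0]},{"gripper":0,"delta_pos":[0,-2.7,0.35],"dr":[0,0,0]},{"gripper":0,"delta_pos":[0,-2.7,0.35],"dr":[0,0,0]},{"gripper":0,"delta_pos":[0,-2.7,0.35],"dr":[0,0,0]},{"gripper":0,"delta_pos":[0,-2.7,0.35],"dr":[0,0,0]}])

```text
t: 24.92
ee_pos: [516.6, 284.8, 146.9]
orientation: [-0.53, 1.505, 0.53]
ft_force: [-0.3, 0.3, -0.3]
width: 35.7
```

>>> apply_moves(increments=[{"gripper":0,"delta_pos":[0,-2.7,0.35],"dr":[0,0,0]},{"gripper":0,"delta_pos":[0,-2.7,0.35],"dr":[0,0,0]},{"gripper":0,"delta_pos":[0,-2.7,0.35],"dr":[0,0,0]},{"gripper":0,"delta_pos":[0,-2.7,0.35],"dr":[0,0,0]},{"gripper":0,"delta_pos":[0,-2.7,0.35],"dr":[0,0,0]}])

```text
t: 25.33
ee_pos: [614.8, 190.3, 146.6]
orientation: [-0.53, 1.505, 0.53]
ft_force: [0.5, 0.3, 0.2]
width: 35.6
```

>>> apply_moves(increments=[{"gripper":0,"delta_pos":[0,-1.2,0],"dr":[0,0,0]},{"gripper":0,"delta_pos":[0,0,0],"dr":[0,0,0]},{"gripper":0,"delta_pos":[0,0,0],"dr":[0,0,0]},{"gripper":0,"delta_pos":[0,0,0],"dr":[0,0,0]},{"gripper":0,"delta_pos":[0,0,0],"dr":[0,0,0]}])

```text
t: 25.75
ee_pos: [620.5, 183.2, 146.2]
orientation: [-0.531, 1.506, 0.531]
ft_force: [-0.3, -0.2, -0.3]
width: 35.8
```

Run:
```python
from w import *
shot('wrist','w12.png'); go(621.6,182.0,23.8,2.248)
```

```text
at [620.7 183.2 146.2] th 2.249 tilt [-6.e-04  0.e+00 -1.e+00] F [ 0.1 -0.2 -1.2] w 35.8
delta tool cm [12.24 -0.16 -0.  ] dr x 0.001
```

View pics/w12.png

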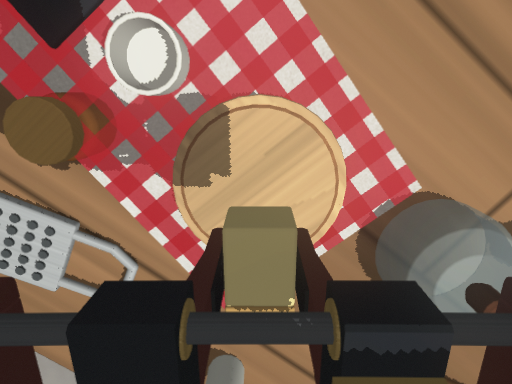

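The block is held level at (260,258) over the plate, which is centred near column 260 and spans columns 173 to 347. The dome waits at (440,250).

>>> apply_moves(increments=[{"gripper":0,"delta_pos":[3,-0.15,0],"dr":[0,0,0]},{"gripper":0,"delta_pos":[3,0,0],"dr":[0,0,0]},{"gripper":0,"delta_pos":[3,0,0],"dr":[0,0,0]},{"gripper":0,"delta_pos":[2,0,0],"dr":[0,0,0]},{"gripper":0,"delta_pos":[0.7,0,0],"dr":[0,0,0]}])

```text
t: 26.22
ee_pos: [619.8, 181.3, 25.9]
orientation: [-0.531, 1.51, 0.532]
ft_force: [-0.8, 0.0, -1.1]
width: 36.0
```

>>> apply_moves(increments=[{"gripper":0,"delta_pos":[0.3,0,0],"dr":[0,0,0]},{"gripper":0,"delta_pos":[0.2,0,0],"dr":[0,0,0]},{"gripper":0,"delta_pos":[0,0,0],"dr":[0,0,0]},{"gripper":0,"delta_pos":[0,0,0],"dr":[0,0,0]},{"gripper":0,"delta_pos":[0,0,0],"dr":[0,0,0]}])

```text
t: 26.63
ee_pos: [623.6, 181.3, 25.6]
orientation: [-0.53, 1.503, 0.53]
ft_force: [-0.4, 0.5, 0.2]
width: 36.0
```

>>> apply_moves(increments=[{"gripper":50,"delta_pos":[0,0,0],"dr":[0,0,0]},{"gripper":60,"delta_pos":[0,0,0],"dr":[0,0,0]},{"gripper":80,"delta_pos":[0,0,0],"dr":[0,0,0]},{"gripper":80,"delta_pos":[0,0,0],"dr":[0,0,0]},{"gripper":80,"delta_pos":[0,0,0],"dr":[0,0,0]}])

```text
t: 27.05
ee_pos: [622.7, 180.9, 24.3]
orientation: [-0.53, 1.505, 0.53]
ft_force: [-0.0, -0.2, 0.3]
width: 65.9
```

>>> apply_moves(increments=[{"gripper":80,"delta_pos":[-2,0,0],"dr":[0,0,0]},{"gripper":80,"delta_pos":[-3,0,0],"dr":[0,0,0]},{"gripper":80,"delta_pos":[-3,0,0],"dr":[0,0,0]},{"gripper":80,"delta_pos":[-3,0,0],"dr":[0,0,0]},{"gripper":80,"delta_pos":[-3,0,0],"dr":[0,0,0]}])

```text
t: 27.47
ee_pos: [622.4, 180.9, 165.4]
orientation: [-0.53, 1.506, 0.53]
ft_force: [-0.1, 0.1, -0.4]
width: 70.0
```

Run:
```python
from w import *
d,P,m=look('w13.png',621,182,45,36,54)
hs=cv2.cvtColor(d['img'],cv2.COLOR_RGB2HSV).astype(int); H,S,V=np.moveaxis(hs,2,0); z=P[...,2]
w=(z>6)&(z<60)&(np.hypot(P[...,0]-621,P[...,1]-182)<110)&(H>8)&(H<30)&(S>40)
k,l,s,c=cv2.connectedComponentsWithStats(w.astype(np.uint8)); i=1+np.argmax(s[1:,4])
ct=max(cv2.findContours((l==i).astype(np.uint8),0,2)[0],key=len)[:,0]; ct=ct[ct[:,1]<265]; q=onz(d,ct,12)[:,:2]
A=np.c_[2*q,np.ones(len(q))]
from scipy.optimize import least_squares
f=least_squares(lambda p:np.hypot(q[:,0]-p[0],q[:,1]-p[1])-p[2],[621,182,85],loss='soft_l1'); print('plate',f.x.round(1),np.sqrt(np.mean(f.fun**2)).round(2))
go(567,370,180,2.248)
```

```text
z 43.5 circ [623.9 180.3] 60.6 mean [623.3 179.7  43.4] rect [623.7 180.1] [50.6 35.7] 38.8 px [259. 189.] [240 163  39  53]
plate [621.  182.   83.2] 0.41
at [625.8 181.8 171.9] th 2.248 tilt [ 0.0083  0.0022 -1.    ] F [2.3 1.  3.3] w 69.8
delta tool cm [-0.81 18.35  7.22] dr x -0.0
```

>>> apply_moves(increments=[{"gripper":80,"delta_pos":[-0.5,2.6,1.0],"dr":[0,0,0]},{"gripper":80,"delta_pos":[-0.5,2.6,1.0],"dr":[0,0,0]},{"gripper":80,"delta_pos":[0,2.6,1.0],"dr":[0,0,0]},{"gripper":80,"delta_pos":[0,2.6,1.0],"dr":[0,0,0]},{"gripper":80,"delta_pos":[0,2.6,1.0],"dr":[0,0,0]}])

```text
t: 27.93
ee_pos: [579.7, 314.7, 174.3]
orientation: [-0.53, 1.505, 0.53]
ft_force: [0.1, 0.4, 0.2]
width: 70.0
```

>>> apply_moves(increments=[{"gripper":80,"delta_pos":[0,2.6,1.1],"dr":[0,0,0]},{"gripper":80,"delta_pos":[0,2.7,1.1],"dr":[0,0,0]},{"gripper":80,"delta_pos":[0,0,0],"dr":[0.115,0,0]},{"gripper":80,"delta_pos":[0,0,0],"dr":[0.115,0,0]},{"gripper":80,"delta_pos":[0,0,0],"dr":[0.115,0,0]}])

```text
t: 28.35
ee_pos: [563.6, 369.5, 173.7]
orientation: [-0.258, 1.556, 0.257]
ft_force: [0.7, -1.1, -1.0]
width: 69.9
```

>>> apply_moves(increments=[{"gripper":80,"delta_pos":[0,0,0],"dr":[0.115,0,0]},{"gripper":80,"delta_pos":[0,0,0],"dr":[0.115,0,0]},{"gripper":80,"delta_pos":[0,0,0],"dr":[0.115,0,0]},{"gripper":80,"delta_pos":[0,0,0],"dr":[0.115,0,0]},{"gripper":80,"delta_pos":[0,0,0],"dr":[0.115,0,0]}])

```text
t: 28.77
ee_pos: [564.0, 368.6, 173.9]
orientation: [0.195, 1.562, -0.195]
ft_force: [0.3, -0.2, -1.3]
width: 69.9
```

>>> apply_moves(increments=[{"gripper":80,"delta_pos":[0,0,0],"dr":[0.115,0,0]},{"gripper":80,"delta_pos":[0,0,0],"dr":[0.115,0,0]},{"gripper":80,"delta_pos":[0,0,0],"dr":[0.115,0,0]},{"gripper":80,"delta_pos":[0,0,0],"dr":[0.115,0,0]},{"gripper":80,"delta_pos":[0,0,0],"dr":[0.115,0,0]}])

```text
t: 29.18
ee_pos: [564.0, 368.6, 173.9]
orientation: [0.643, 1.473, -0.644]
ft_force: [-0.7, 0.7, 0.1]
width: 70.5
```

>>> apply_moves(increments=[{"gripper":80,"delta_pos":[0,0,0],"dr":[0,0,0]},{"gripper":80,"delta_pos":[0,0,0],"dr":[0,0,0]},{"gripper":80,"delta_pos":[0,0,0],"dr":[0,0,0]},{"gripper":80,"delta_pos":[0,0,0],"dr":[0,0,0]},{"gripper":80,"delta_pos":[0,0,0],"dr":[0,0,0]}])

```text
t: 29.6
ee_pos: [564.1, 368.7, 174.1]
orientation: [0.638, 1.475, -0.638]
ft_force: [0.1, 0.4, -0.6]
width: 70.7
```

Run:
```python
from w import *
d,P,m=look('w14.png',568,370,40,84,108)
look('w14.png',482,467,50,120,170)
hs=cv2.cvtColor(d['img'],cv2.COLOR_RGB2HSV).astype(int); print(hs[m].mean(0))
go(567,370,82,.75)
```

```text
z 97.3 circ [563.8 375.6] 26.1 mean [564.  375.6  96.3] rect [564.2 375.8] [22.8 25.7] 43.2 px [266. 197.] [252 182  30  32]
z 125.4 circ [489.1 480.5] 24.0 mean [491.5 478.1 128.7] rect [491.4 478.1] [23.9  7.5] 43.1 px [300.   6.] [278   0  43  16]
[  9.88666667 108.51866667 103.38133333]
at [564.1 368.7 174.2] th 0.754 tilt [ 0. -0. -1.] F [0.9 0.1 0.1] w 70.2
delta tool cm [9.22 0.3  0.1 ] dr x 0.004
```

View pics/w14.png

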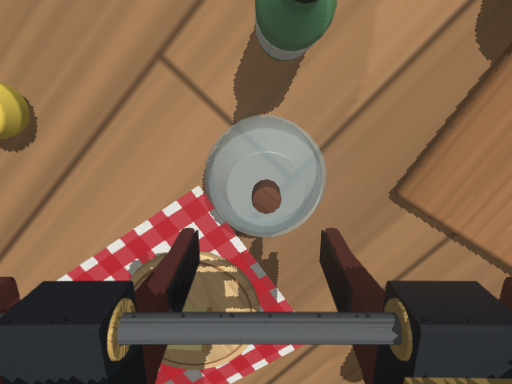

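The knob is at (266,197), the dome's outline is centred at (265,175), and the oil bottle is at (293,20). The jaw line runs across, clear of the bottle.

>>> apply_moves(increments=[{"gripper":80,"delta_pos":[1,0.47,-0.5],"dr":[0,0,0]},{"gripper":80,"delta_pos":[2.5,0,0],"dr":[0,0,0]},{"gripper":80,"delta_pos":[2.5,0,0],"dr":[0,0,0]},{"gripper":80,"delta_pos":[1.5,0,0],"dr":[0,0,0]},{"gripper":80,"delta_pos":[0.8,0,0],"dr":[0,0,0]}])

```text
t: 30.12
ee_pos: [562.7, 375.0, 88.0]
orientation: [0.636, 1.477, -0.642]
ft_force: [-0.5, 0.3, 0.2]
width: 70.2
```

>>> apply_moves(increments=[{"gripper":80,"delta_pos":[0.8,0,0],"dr":[0,0,0]},{"gripper":80,"delta_pos":[0,0,0],"dr":[0,0,0]},{"gripper":80,"delta_pos":[0,0,0],"dr":[0,0,0]},{"gripper":50,"delta_pos":[0,0,0],"dr":[0,0,0]},{"gripper":50,"delta_pos":[0,0,0],"dr":[0,0,0]}])

```text
t: 30.53
ee_pos: [564.9, 376.0, 84.4]
orientation: [0.64, 1.474, -0.638]
ft_force: [-0.3, -0.0, 0.5]
width: 60.0
```

Run:
```python
from w import *
go(564,375.6,82,.75)
```

```text
at [564.9 376.   84.4] th 0.753 tilt [ 0.0017  0.0012 -1.    ] F [-0.3 -0.   0.5] w 60.0
delta tool cm [ 0.24 -0.09 -0.03] dr x 0.003
```

Now I close on the knob and lift a little.

>>> apply_moves(increments=[{"gripper":0,"delta_pos":[0.05,-0.08,0],"dr":[0,0,0]},{"gripper":0,"delta_pos":[0,0,0],"dr":[0,0,0]},{"gripper":0,"delta_pos":[0,0,0],"dr":[0,0,0]},{"gripper":0,"delta_pos":[0,0,0],"dr":[0,0,0]},{"gripper":0,"delta_pos":[0,0,0],"dr":[0,0,0]}])

```text
t: 30.95
ee_pos: [563.5, 375.0, 82.8]
orientation: [0.639, 1.475, -0.639]
ft_force: [-0.7, 0.3, -0.2]
width: 26.7
```

>>> apply_moves(increments=[{"gripper":0,"delta_pos":[0,0,0],"dr":[0,0,0]},{"gripper":0,"delta_pos":[0,0,0],"dr":[0,0,0]},{"gripper":0,"delta_pos":[0,0,0],"dr":[0,0,0]},{"gripper":0,"delta_pos":[0,0,0],"dr":[0,0,0]},{"gripper":0,"delta_pos":[0,0,0],"dr":[0,0,0]}])

```text
t: 31.37
ee_pos: [563.8, 375.3, 82.9]
orientation: [0.64, 1.474, -0.638]
ft_force: [1.0, 1.9, 0.6]
width: 23.3
```

>>> apply_moves(increments=[{"gripper":0,"delta_pos":[-0.5,0,0],"dr":[0,0,0]},{"gripper":0,"delta_pos":[-1,0,0],"dr":[0,0,0]},{"gripper":0,"delta_pos":[-0.5,0,0],"dr":[0,0,0]},{"gripper":0,"delta_pos":[0,0,0],"dr":[0,0,0]},{"gripper":0,"delta_pos":[0,0,0],"dr":[0,0,0]}])

```text
t: 31.78
ee_pos: [563.7, 375.1, 103.4]
orientation: [0.64, 1.474, -0.638]
ft_force: [-0.8, 0.7, -2.6]
width: 23.4
```

Run:
```python
from w import *
shot('scene','s1.png')
im=cv2.imread('pics/s1.png')[100:300,260:460]; cv2.imwrite('pics/s1c.png',cv2.resize(im,(600,600)))
go(622,181.3,190,.75)
```

```text
at [563.5 374.9 102.9] th 0.753 tilt [ 1.e-04  1.e-04 -1.e+00] F [ 0.2 -0.4 -3.6] w 23.5
delta tool cm [-8.71 -8.97 18.13] dr x 0.003
```

View pics/s1c.png

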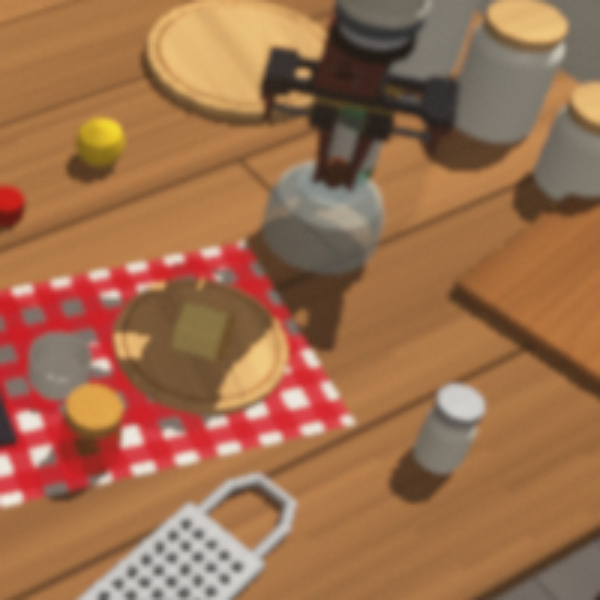

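The dome hangs level and clear of the table at (325,215) in the crop, and the force matches its 250 g. The block stands in the middle of the plate at (200,330).

>>> apply_moves(increments=[{"gripper":0,"delta_pos":[-1,0,0],"dr":[0,0,0]},{"gripper":0,"delta_pos":[-2,0,0],"dr":[0,0,0]},{"gripper":0,"delta_pos":[-2.5,0,0],"dr":[0,0,0]},{"gripper":0,"delta_pos":[-2,0,0],"dr":[0,0,0]},{"gripper":0,"delta_pos":[-1.2,-0.2,0.4],"dr":[0,0,0]}])

```text
t: 32.25
ee_pos: [565.5, 371.7, 192.6]
orientation: [0.641, 1.473, -0.636]
ft_force: [0.8, 0.4, -1.3]
width: 23.8
```

>>> apply_moves(increments=[{"gripper":0,"delta_pos":[0,-0.6,1.2],"dr":[0,0,0]},{"gripper":0,"delta_pos":[0,-0.9,1.8],"dr":[0,0,0]},{"gripper":0,"delta_pos":[0,-1,2],"dr":[0,0,0]},{"gripper":0,"delta_pos":[0,-1,2],"dr":[0,0,0]},{"gripper":0,"delta_pos":[0,-1,2],"dr":[0,0,0]}])

```text
t: 32.67
ee_pos: [592.9, 271.9, 188.2]
orientation: [0.637, 1.476, -0.641]
ft_force: [0.1, 0.2, -2.9]
width: 23.3
```

>>> apply_moves(increments=[{"gripper":0,"delta_pos":[0,-1,2],"dr":[0,0,0]},{"gripper":0,"delta_pos":[0,-1,2],"dr":[0,0,0]},{"gripper":0,"delta_pos":[0,-1,2],"dr":[0,0,0]},{"gripper":0,"delta_pos":[0,-0.8,1.6],"dr":[0,0,0]},{"gripper":0,"delta_pos":[0,-0.5,1.1],"dr":[0,0,0]}])

```text
t: 33.08
ee_pos: [621.2, 178.3, 188.2]
orientation: [0.639, 1.476, -0.642]
ft_force: [-0.1, 0.1, -2.4]
width: 23.4
```

>>> apply_moves(increments=[{"gripper":0,"delta_pos":[0,0,0],"dr":[0,0,0]},{"gripper":0,"delta_pos":[0,0,0],"dr":[0,0,0]},{"gripper":0,"delta_pos":[0,0,0],"dr":[0,0,0]},{"gripper":0,"delta_pos":[0,0,0],"dr":[0,0,0]},{"gripper":0,"delta_pos":[0,0,0],"dr":[0,0,0]}])

```text
t: 33.5
ee_pos: [621.3, 182.3, 189.6]
orientation: [0.638, 1.475, -0.638]
ft_force: [0.1, 0.0, -2.6]
width: 23.2
```

Run:
```python
from w import *
go(622,181.3,95.3,.75); shot('wrist','w15.png')
```

```text
at [621.3 182.3 189.6] th 0.754 tilt [-2.e-04  1.e-04 -1.e+00] F [ 0.1  0.  -2.6] w 23.2
delta tool cm [ 9.43 -0.02  0.12] dr x 0.004
```

View pics/w15.png

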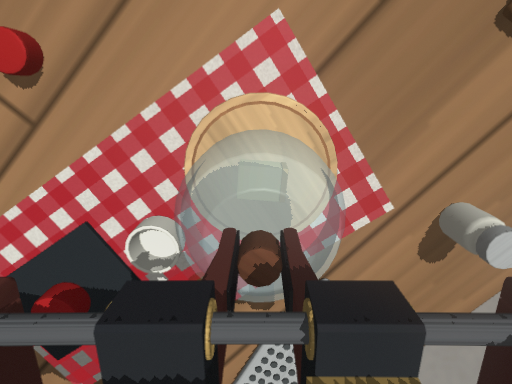

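The dome is held level over the plate. Its rim is centred at column 260 like the plate, and the block shows through the glass at (262,180). Lowering it gently now.

>>> apply_moves(increments=[{"gripper":0,"delta_pos":[1,0,0.08],"dr":[0,0,0]},{"gripper":0,"delta_pos":[2,0,0],"dr":[0,0,0]},{"gripper":0,"delta_pos":[2,0,0],"dr":[0,0,0]},{"gripper":0,"delta_pos":[2,0,0],"dr":[0,0,0]},{"gripper":0,"delta_pos":[1,0,0],"dr":[0,0,0]}])

```text
t: 33.97
ee_pos: [620.5, 180.7, 106.6]
orientation: [0.637, 1.478, -0.641]
ft_force: [-0.2, 0.2, -2.5]
width: 23.2
```

>>> apply_moves(increments=[{"gripper":0,"delta_pos":[0.5,0,0],"dr":[0,0,0]},{"gripper":0,"delta_pos":[0.3,0,0],"dr":[0,0,0]},{"gripper":0,"delta_pos":[0.2,0,0],"dr":[0,0,0]},{"gripper":0,"delta_pos":[0.2,0,0],"dr":[0,0,0]},{"gripper":0,"delta_pos":[0,0,0],"dr":[0,0,0]}])

```text
t: 34.38
ee_pos: [622.6, 181.0, 98.2]
orientation: [0.639, 1.474, -0.638]
ft_force: [-0.7, -1.6, -2.8]
width: 23.7
```

>>> apply_moves(increments=[{"gripper":0,"delta_pos":[0,0,0],"dr":[0,0,0]},{"gripper":0,"delta_pos":[0,0,0],"dr":[0,0,0]},{"gripper":0,"delta_pos":[0,0,0],"dr":[0,0,0]},{"gripper":0,"delta_pos":[0,0,0],"dr":[0,0,0]},{"gripper":0,"delta_pos":[0,0,0],"dr":[0,0,0]}])

```text
t: 34.8
ee_pos: [622.3, 180.8, 97.9]
orientation: [0.639, 1.474, -0.639]
ft_force: [0.4, -0.0, -1.8]
width: 23.2
```

Run:
```python
from w import *
go(622,181.3,94.9,.75)
```

```text
at [622.3 180.8  97.9] th 0.753 tilt [ 3.e-04  1.e-04 -1.e+00] F [ 0.4 -0.  -1.8] w 23.2
delta tool cm [ 0.3   0.01 -0.05] dr x 0.003
```

Still about 3 mm up, so I lower the rest in small steps until it makes contact.

>>> apply_moves(increments=[{"gripper":0,"delta_pos":[0.1,0,0],"dr":[0,0,0]},{"gripper":0,"delta_pos":[0.1,0,0],"dr":[0,0,0]},{"gripper":0,"delta_pos":[0.1,0,0],"dr":[0,0,0]},{"gripper":0,"delta_pos":[0,0,0],"dr":[0,0,0]},{"gripper":0,"delta_pos":[0,0,0],"dr":[0,0,0]}])

```text
t: 35.22
ee_pos: [622.3, 180.9, 94.8]
orientation: [0.639, 1.475, -0.639]
ft_force: [-0.4, 0.5, -2.2]
width: 23.6
```

>>> apply_moves(increments=[{"gripper":0,"delta_pos":[0.05,0,0],"dr":[0,0,0]},{"gripper":0,"delta_pos":[0,0,0],"dr":[0,0,0]},{"gripper":0,"delta_pos":[0,0,0],"dr":[0,0,0]},{"gripper":0,"delta_pos":[0,0,0],"dr":[0,0,0]},{"gripper":0,"delta_pos":[0,0,0],"dr":[0,0,0]}])

```text
t: 35.63
ee_pos: [622.3, 180.9, 94.7]
orientation: [0.639, 1.474, -0.639]
ft_force: [-3.0, 1.2, 5.3]
width: 23.2
```

Run:
```python
from w import *
go(622,181.3,94.9,.75)
```

```text
at [622.3 180.9  94.7] th 0.753 tilt [ 4.e-04  2.e-04 -1.e+00] F [-3.   1.2  5.3] w 23.2
delta tool cm [-0.02  0.   -0.05] dr x 0.003
```

Contact shows: the vertical force went from −2.2 to +5.3 N. Now I release and retreat.

>>> apply_moves(increments=[{"gripper":40,"delta_pos":[0,0,0],"dr":[0,0,0]},{"gripper":60,"delta_pos":[0,0,0],"dr":[0,0,0]},{"gripper":70,"delta_pos":[0,0,0],"dr":[0,0,0]},{"gripper":70,"delta_pos":[0,0,0],"dr":[0,0,0]},{"gripper":70,"delta_pos":[0,0,0],"dr":[0,0,0]}])

```text
t: 36.05
ee_pos: [622.2, 180.8, 94.0]
orientation: [0.639, 1.475, -0.639]
ft_force: [0.0, 0.0, -0.2]
width: 53.3
```

>>> apply_moves(increments=[{"gripper":70,"delta_pos":[-2,0,0],"dr":[0,0,0]},{"gripper":70,"delta_pos":[-3,0,0],"dr":[0,0,0]},{"gripper":70,"delta_pos":[-3,0,0],"dr":[0,0,0]},{"gripper":70,"delta_pos":[-3,0,0],"dr":[0,0,0]},{"gripper":70,"delta_pos":[0,0,0],"dr":[0,0,0]}])

```text
t: 36.47
ee_pos: [625.6, 181.8, 210.6]
orientation: [0.643, 1.467, -0.633]
ft_force: [0.7, 0.5, 0.3]
width: 61.3
```

>>> apply_moves(increments=[{"gripper":70,"delta_pos":[-3,0,0],"dr":[0,0,0]},{"gripper":70,"delta_pos":[-3,0,0],"dr":[0,0,0]},{"gripper":70,"delta_pos":[-2,0,0],"dr":[0,0,0]},{"gripper":70,"delta_pos":[0,0,0],"dr":[0,0,0]},{"gripper":70,"delta_pos":[0,0,0],"dr":[0,0,0]}])

```text
t: 36.88
ee_pos: [622.5, 180.9, 284.7]
orientation: [0.64, 1.473, -0.638]
ft_force: [-0.3, -0.5, -0.6]
width: 61.4
```

Run:
```python
from w import *
look('w16.png',622,181,40,96,120); 
look('w16.png',557,-101,45,34,52);look('w16.png',590,41,45,25,45);look('w16.png',676,21,45,60,80)
d=shot('wrist'); 
P=cloud(d); z=P[...,2]
s=shot('scene','s2.png'); cv2.imwrite('pics/s2c.png',cv2.resize(s['img'][60:330,60:460,::-1],(800,540)))
go(0,0,0)
```

```text
z 109.3 circ [622.  180.4] 25.1 mean [622.  180.3 108.4] rect [621.9 180.4] [21.9 24.7] 43.1 px [259. 173.] [249 162  21  23]
z 41.6 circ [558.3 -97.2] 57.0 mean [556.9 -95.6  41. ] rect [555.9 -93.8] [54.9 44.1] 42.8 px [ 96. 268.] [ 78 253  39  28]
z 34.6 circ [591.  43.] 63.7 mean [589.1  41.5  33. ] rect [589.7  43.1] [63.7 57.5] 85.5 px [175. 216.] [155 195  44  42]
z 69.6 circ [676.4  24.1] 54.4 mean [680.8  26.   69.2] rect [682.6  26.7] [34.9 53.7] 25.1 px [214. 277.] [199 258  31  36]
at [621.6 180.7 282.6] th 0.753 tilt [-2.4e-03 -7.0e-04 -1.0e+00] F [ 0.8 -0.   0.1] w 61.2
delta tool cm [ 28.42 -57.64 -29.29] dr x None
```

View pics/s2c.png

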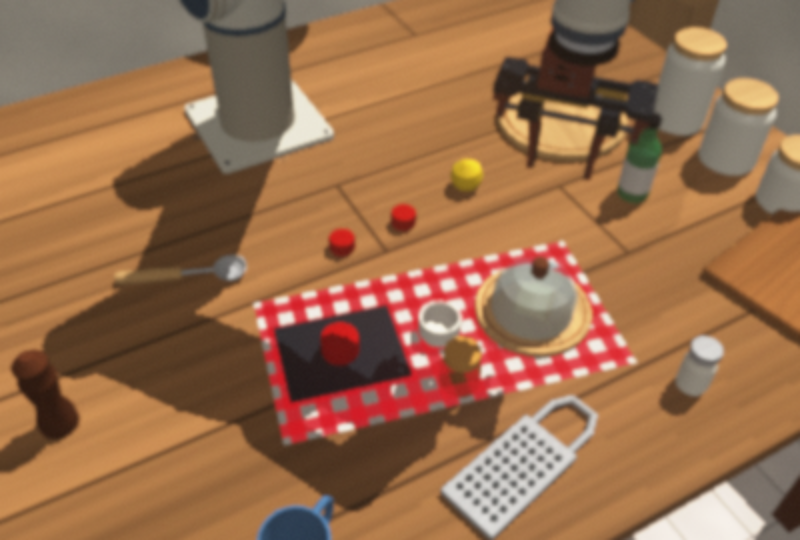

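The scene view shows everything in place: wheel on the slate at (340,343), dish at (440,322), jar at (462,360) and dome on the plate at (533,300). The mill (48,395) and the oil bottle (640,165) are standing, and the gripper is clear. The knob top reads 109 mm, against 110 expected for a rim resting on the plate.

```bash
python3 -c "
from workcell import ctrl
print(ctrl.close_job())"
```

```text
the job is handed in; nothing more can be done
None
```

All five things are set out as asked, and the job is handed in at about 37 s of the 134 s allowed. The hand-in itself reports no verdict.

I placed the dish and jar first, then the wheel and the block. The dome went last, lowered until the wrist force showed it resting on the plate before I let go.

| Item | Last measured position | Limit |
|---|---|---|
| Dish | about 1 mm from the mat's middle | 15 mm |
| Jar | 88 mm behind the dish, under 1 mm off the centre line | 73–103 mm, 15 mm |
| Wheel | about 2 mm from the slate's centre | 15 mm |
| Block | about 3 mm from the plate's centre | 12 mm |
| Dome | about 2 mm from the plate's centre, knob top at 109 mm (110 expected when seated) | 12 mm |

The mill and oil bottle were both upright in the last picture, and the gripper was clear of everything.

- **Disagreement between cameras:** the fixed top and scene cameras differed by 4–7 mm. I used their average, and close wrist-camera views agreed with that to about 2 mm.
- **Final long-range check:** the last high wrist view of the wheel, dish and jar was partly blocked by the gripper. It scattered by up to about 6 mm from the closer readings in the table, still within the limits.

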